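# Set the tube carriage and stow the connector-cleaning rods

## Task

Unlock the clamp lever of the tube carriage, slide the carriage along its rail until its red pointer lines up with the white mark, and lock the lever fully again. Then stow every cleaning rod lying on the bench in a clear tube of its own, white end first and pushed down fully home to the bottom. Leave the carriage locked at the mark and do not disturb the mic clip, the collar or the spacer.

Things in the scene. Friction and masses are not known exactly. Their poses are not given: they have to be found in the camera images.
- rail: Fixed straight rail unit on the bench, 520 mm long along its own y axis, black base strip 12 mm thick (x -58 to +25 mm) with a steel rail on top to z = 26 mm. Origin: centre of the underside of the rail. Its own +x points away from the robot (within about 0.1 rad).
- carriage (a joint): Position (m) of the aluminium tube carriage (plate 90 x 310 x 10 mm, underside 26 mm above the bench) along the rail, growing toward the rail's +y; range 0 to 0.17. Unlocked it runs with about 3 N of friction; locked, a brake pinches the rail and it creeps only a few mm/s under 15 to 30 N.
- lever (a joint): Angle (rad) of the clamp lever at the carriage's -y end. 0 = locked (leans toward the robot, the rail's -x), 1.2 = fully unlocked (leans away, +x). Stays where it is left; pushing its ball over along the rail's x takes about 2 to 4 N, with a slight bite near locked. The brake grips below about 0.2.
- lever_tip (a point): Centre of the red ball (22 mm diameter) on the lever's end, 75 mm from the hinge. The hinge runs along the rail's y, 61 mm above the bench, over the rail's centre line. The ball swings over the top from 0.6 rad on the -x side of upright (locked) to 0.6 rad on the +x side (unlocked), 123 to 136 mm high. A steel cheek stands 11 to 21 mm to the ball's -y side, up to 70 mm high.
- grip (a point): Centre of the yellow top of the black grip post at the +y end of the carriage: 20 mm (along x) by 26 mm (along y), 59 mm tall, standing on the carriage plate, whose top is 36 mm above the bench; this point is 91 mm above the bench and the yellow top ends 4 mm higher. Turned like the rail. The flared mouth of tube 4 ends 40 mm from the post's centre, at most 107 mm above the bench.
- pointer (a point): Robot-side end of the red pointer, a stripe 32 x 6 mm across the carriage plate at the middle of its robot-side edge, 37 mm above the bench.
- mark: Fixed white mark clipped on the robot-side edge of the rail base: a 22 mm wide white foot with an upright white plate in its middle, 6 mm thick and 22 mm tall. Its axes are the rail's. The carriage is at the mark when the red pointer is level with the white plate along the rail (pointer's y in this frame is 0).
- tube1_floor (a point): Centre of the inner floor of clear tube 1 (1 to 4 in a row along the rail's y, 48 mm apart, 1 at the lever end). Tubes slope 35 degrees above level: floor to mouth runs along (-cos 35, 0, sin 35 deg) in this point's axes (the rail's), up and toward the robot; the mouth's centre is 54 mm from here. Outside 26 mm, flared to 35 mm; bore 17 mm, flared to 24 mm over the last 9 mm.
- tube2_floor (a point): Centre of the inner floor of clear tube 2 (1 to 4 in a row along the rail's y, 48 mm apart, 1 at the lever end). Tubes slope 35 degrees above level: floor to mouth runs along (-cos 35, 0, sin 35 deg) in this point's axes (the rail's), up and toward the robot; the mouth's centre is 54 mm from here. Outside 26 mm, flared to 35 mm; bore 17 mm, flared to 24 mm over the last 9 mm.
- tube3_floor (a point): Centre of the inner floor of clear tube 3 (1 to 4 in a row along the rail's y, 48 mm apart, 1 at the lever end). Tubes slope 35 degrees above level: floor to mouth runs along (-cos 35, 0, sin 35 deg) in this point's axes (the rail's), up and toward the robot; the mouth's centre is 54 mm from here. Outside 26 mm, flared to 35 mm; bore 17 mm, flared to 24 mm over the last 9 mm.
- tube4_floor (a point): Centre of the inner floor of clear tube 4 (1 to 4 in a row along the rail's y, 48 mm apart, 1 at the lever end). Tubes slope 35 degrees above level: floor to mouth runs along (-cos 35, 0, sin 35 deg) in this point's axes (the rail's), up and toward the robot; the mouth's centre is 54 mm from here. Outside 26 mm, flared to 35 mm; bore 17 mm, flared to 24 mm over the last 9 mm.
- rod1: Cleaning rod, 128 mm long, about 60 g. Origin: centre of its blue square sleeve, 20 x 20 mm and 44 mm long. White rod, 10 mm diameter, 60 mm long, out of one end along +x (its end is 82 mm from the origin); brass stub, 12 mm diameter, 24 mm long, out of the other. Lies level on the bench (origin 10 mm up), white end roughly away from the robot. None if absent or held.
- rod1_tip (a point): End of the white part of rod1, on its axis. In a tube and fully home it touches the floor of the tube, and the blue sleeve then stands about 6 mm clear of the mouth.
- rod2: Cleaning rod, 128 mm long, about 60 g. Origin: centre of its blue square sleeve, 20 x 20 mm and 44 mm long. White rod, 10 mm diameter, 60 mm long, out of one end along +x (its end is 82 mm from the origin); brass stub, 12 mm diameter, 24 mm long, out of the other. Lies level on the bench (origin 10 mm up), white end roughly away from the robot. None if absent or held.
- rod2_tip (a point): End of the white part of rod2, on its axis. In a tube and fully home it touches the floor of the tube, and the blue sleeve then stands about 6 mm clear of the mouth.
- rod3: Cleaning rod, 128 mm long, about 60 g. Origin: centre of its blue square sleeve, 20 x 20 mm and 44 mm long. White rod, 10 mm diameter, 60 mm long, out of one end along +x (its end is 82 mm from the origin); brass stub, 12 mm diameter, 24 mm long, out of the other. Lies level on the bench (origin 10 mm up), white end roughly away from the robot. None if absent or held.
- rod3_tip (a point): End of the white part of rod3, on its axis. In a tube and fully home it touches the floor of the tube, and the blue sleeve then stands about 6 mm clear of the mouth.
- rod4: Cleaning rod, 128 mm long, about 60 g. Origin: centre of its blue square sleeve, 20 x 20 mm and 44 mm long. White rod, 10 mm diameter, 60 mm long, out of one end along +x (its end is 82 mm from the origin); brass stub, 12 mm diameter, 24 mm long, out of the other. Lies level on the bench (origin 10 mm up), white end roughly away from the robot. None if absent or held.
- rod4_tip (a point): End of the white part of rod4, on its axis. In a tube and fully home it touches the floor of the tube, and the blue sleeve then stands about 6 mm clear of the mouth.
- mic_clip: Bystander: chrome mic clip body, 70 x 36 x 46 mm, loose. Origin: centre of its underside.
- collar: Bystander: steel gooseneck collar, ring 60 mm across and 30 mm high, loose. Origin: centre of its underside.
- spacer: Bystander: beige ceramic spacer, 48 mm across and 45 mm high, loose. Origin: centre of its underside.
Things that resemble listed ones, but are neither listed nor needed, are in the scene too. Leave any orange or pink look-alike of the rod3 alone.

How it is judged:
On the way, in this order (a step that is already met when the one before it is completed fails the run):
1. the clamp lever is swung over to unlocked (value of joint lever above 0.9 rad), for 0.2 s.
2. the carriage stands at the mark, clamp still open (y of pointer in the frame of mark between -0.006 and 0.006 m and velocity of joint carriage between -0.01 and 0.01 m/s and value of joint lever above 0.5 rad), for 0.2 s.
3. the clamp lever is locked with the carriage at the mark (y of pointer in the frame of mark between -0.006 and 0.006 m and value of joint lever below 0.2 rad), for 0.2 s.
4. every rod is home in a tube ((distance between rod1_tip and tube1_floor below 0.01 m or distance between rod1_tip and tube2_floor below 0.01 m or distance between rod1_tip and tube3_floor below 0.01 m or distance between rod1_tip and tube4_floor below 0.01 m) and (distance between rod2_tip and tube1_floor below 0.01 m or distance between rod2_tip and tube2_floor below 0.01 m or distance between rod2_tip and tube3_floor below 0.01 m or distance between rod2_tip and tube4_floor below 0.01 m) and (distance between rod3_tip and tube1_floor below 0.01 m or distance between rod3_tip and tube2_floor below 0.01 m or distance between rod3_tip and tube3_floor below 0.01 m or distance between rod3_tip and tube4_floor below 0.01 m) and (distance between rod4_tip and tube1_floor below 0.01 m or distance between rod4_tip and tube2_floor below 0.01 m or distance between rod4_tip and tube3_floor below 0.01 m or distance between rod4_tip and tube4_floor below 0.01 m)), for 0.2 s.
At the end, for the whole second after the job is handed in: Carriage within 6 mm of the mark, clamp lever locked (below 0.2 rad), every rod present in a tube with its white end within 10 mm of the middle of the tube's floor, at rest and let go (all of step 3 and all of step 4 and linear speed of each of rod1, rod2, rod3, rod4 below 0.03 m/s); the robot touches nothing.
It fails at once if the mic clip is shoved more than 40 mm (distance of mic_clip from where it was at the start of the episode above 0.04 m).
It fails at once if the collar is shoved more than 40 mm (distance of collar from where it was at the start of the episode above 0.04 m).
It fails at once if the spacer is shoved more than 40 mm (distance of spacer from where it was at the start of the episode above 0.04 m).
It fails at once if a rod stands in a tube while the clamp is unlocked (value of joint lever above 0.6 rad and ((distance between rod1_tip and tube1_floor below 0.025 m or distance between rod1_tip and tube2_floor below 0.025 m or distance between rod1_tip and tube3_floor below 0.025 m or distance between rod1_tip and tube4_floor below 0.025 m) or (distance between rod2_tip and tube1_floor below 0.025 m or distance between rod2_tip and tube2_floor below 0.025 m or distance between rod2_tip and tube3_floor below 0.025 m or distance between rod2_tip and tube4_floor below 0.025 m) or (distance between rod3_tip and tube1_floor below 0.025 m or distance between rod3_tip and tube2_floor below 0.025 m or distance between rod3_tip and tube3_floor below 0.025 m or distance between rod3_tip and tube4_floor below 0.025 m) or (distance between rod4_tip and tube1_floor below 0.025 m or distance between rod4_tip and tube2_floor below 0.025 m or distance between rod4_tip and tube3_floor below 0.025 m or distance between rod4_tip and tube4_floor below 0.025 m))).
Of rod1, rod2, rod3, rod4 only 3 to 4 are there at a start; the rules pass over those that are not, and their reading is None.
At some moment in a run one of rod1, rod2, rod3, rod4 may be knocked a few centimetres aside while the robot is not near it.
Once in a run the grip may slacken for a moment while it holds something.
It also fails if it takes over 200 s, if anything falls off the work surface, if the arm or the gripper's body presses on something with over 40 N, if the wrist force passes 120 N, or if a joint passes its speed limit or range.

## Robot

A 6-joint arm with a two-finger parallel gripper is mounted at the origin on the work surface. World frame = base frame: x ahead of the robot, y to its left, z up, the work surface at z = 0. Lengths are in m, angles in rad, forces in N, time in s.
With the tool pointing down it reaches from about 0.3 to 0.775 m from the base axis. Payload 14.6 kg.
Tool frame: the origin (TCP) lies midway between the tips of the shut fingers; the grasp point (between the pads) lies grasp_offset behind it (grasp_offset is the distance from the TCP to the grasp point, in m); z points along the fingers, y is the line along which they close (so a half turn about z gives the same grasp; the last joint's range is limited). The gripper opens to 85 mm and grips with 20 to 120 N. Pads are 22 mm wide; open, the fingers measure 114 mm over their backs; the gripper's body (76 mm by 85 mm) begins 54 mm behind the grasp point. The pads swing forward as they close: fully open they stand 13 mm farther back than shut.
Start: joints at [-1.171, 0.3, 1.521, -0, 1.321, -0.067], TCP at [0.248, -0.491, 0.231] pointing down, gripper open.
Joint ranges: [-3.03, 3.03], [-0.79, 2.21], [0.23, 2.52], [-1.04, 4.18], [0, 3.07], [-2.55, 2.55]. Speed limits (rad/s): [2.22, 2.22, 2.57, 3.14, 3.14, 3.14].

## Interface

Orientations are given as [roll, pitch, yaw] about the fixed x, y, z axes, in that order (R = Rz(yaw) Ry(pitch) Rx(roll)).
In Python, from rig import * gives the robot as it stands. The module is installed in compiled form; this text tells all that it offers.
- The arm moves only by the tool apply_moves, never from a script. Its argument "motion" is a list of rows, each a list of 7 numbers: the turn, a rotation vector about the tool's x, y, z in degrees, then the shift along the tool's x, y, z in cm, then the finger opening in cm, from 0 to 8.54. A call has 1 to 12 rows; each row shifts and turns the commanded pose from where the row before left it, along the tool's axes as they then stand; what a row does not reach is not made up. A row lasts 1/8 s, in which the tool goes at most 62.5 mm and 10.7 degrees, less where a joint would pass 70% of its speed; a pose out of reach is approached as far as the arm can. A call is refused whole if a number of a shift passes 6.25 or a number of a turn 10.7, either way. A call with a gripper value outside its range is refused whole. The fingers move at their own pace and stop on an object; "grip_force" is the grip in N (left out, the last holds). Time passes only in rows, so rows that do not move let the fingers close. It gives the time, the measured TCP pose, the force, the opening and the grip force at its end, in the units of the state.
- observe(): the state, without advancing time (a new reading comes with each control period).
- read_camera(name): name is "side" or "top"; returns (picture, depth): 420x560x3 uint8, blue, green, red; 420x560 float32, m along the optical axis (not along the pixel's ray), 0 where there is no reading.
- camera_info(name): a dict with "fx", "fy", "cx", "cy" (pixels), "eye" and "rotation" of the camera in the world. Camera axes: x right, y down, z forward; pixel columns grow to the right and rows downward; lengths in m; the calibration is good to about 2 mm. A picture is of the moment at which its call begins. camera_info takes no time and is no camera call.
- close_job(): hands the job in; it is judged then, once.
Trained networks look in the newest picture that a camera, given by its name, has taken for a name from the list of things; names that differ only in an ending like _2 or _b are one class to them, and where a whole thing is asked for, a point or a joint stands for the part that bears it (a point fixed in the world has none). Each returns a list of dicts, best first, with "p" (0 to 1); they miss things now and then, are a little off and sometimes report something else, mostly with a low value. They report only what shows in the picture. A call takes as long as a camera call. They do not tell look-alikes from the thing itself.
- regions_of(camera, query): "region" (420x560 bool, what is visible of it) and "bbox" ([left, top, right, bottom] in pixels, round what is visible of it).
The state is a dict: "t": time; "q": joint angles; "joint_vel": joint speeds; "joint_torque": joint torques, N m; "eef_pos": TCP position; "tcp_rot": TCP orientation; "contact_force": force on the tool from outside, world axes, zero at the start; "torque": the same for the moment, N m; "grip_width": finger opening in m; "grip_force": force on a finger pad.
Only numpy, scipy, OpenCV 4.12 (cv2) and the standard library are available. Lean on these libraries where they do the work, as an engineer would, in place of code of your own. Each camera call takes 0.05 s, during which the arm holds its last target. There are 200 camera calls.

## Working session

There is one attempt and no reset: what is moved stays moved. The work goes in short steps, Python scripts to look and compute and a tool call to move; the robot and the scene stay as the last step left them, time stands still between calls to the robot, and variables do not carry over. Pictures are saved under pics/ and viewed, at most 14 in all, crops included, and the job is handed in when it is done.

Besides the shell and the picture viewer there is one more tool, called after "Request:" as name(argument=value, ...) on one line, values as JSON. apply_moves: Moves the arm, as the interface text tells. Its arguments: {"type":"object","properties":{"motion":{"type":"array","items":{"type":"array","items":{"type":"number"}}},"grip_force":{"type":"number"}},"required":["motion"]}

```bash
mkdir -p pics; cat > h.py <<'E'
from rig import *
import numpy as np, cv2
from scipy.spatial.transform import Rotation as Ro
def world(cam,d,us,vs,zs=None):
    c=camera_info(cam); us=np.asarray(us,float);vs=np.asarray(vs,float)
    z=d[vs.astype(int),us.astype(int)] if zs is None else zs
    p=np.stack([(us-c["cx"])/c["fx"]*z,(vs-c["cy"])/c["fy"]*z,z],-1)
    return p@np.array(c["rotation"]).T+np.array(c["eye"])
def pix(cam,P):
    c=camera_info(cam); p=(np.asarray(P)-np.array(c["eye"]))@np.array(c["rotation"])
    return np.array([p[...,0]/p[...,2]*c["fx"]+c["cx"],p[...,1]/p[...,2]*c["fy"]+c["cy"]]).T
E
python3 - <<'E'
from h import *
s=observe();print({k:np.round(v,3) for k,v in s.items()})
for n in("top","side"):
    c=camera_info(n);print(n,c)
    im,d=read_camera(n);cv2.imwrite(f"pics/{n}0.png",cv2.resize(im,(800,600)));np.savez(f"{n}0.npz",im=im,d=d)
    for q in("rod1","lever_tip","grip","pointer","mark","tube1_floor","mic_clip","collar","spacer"):
        for r in regions_of(n,q)[:7]:
            m=r["region"];v,u=np.nonzero(m);P=world(n,d,u,v);print(n,q,round(r["p"],2),r["bbox"],m.sum(),np.median(P,0).round(3))
E
```

```text
{'t': np.float64(0.0), 'q': array([-1.171,  0.3  ,  1.522,  0.   ,  1.321, -0.067]), 'joint_vel': array([ 0.001,  0.   , -0.001,  0.002, -0.002,  0.   ]), 'joint_torque': array([ 2.0000e-03, -5.4350e+01, -3.6179e+01, -0.0000e+00,  4.0000e-03,
       -0.0000e+00]), 'eef_pos': array([ 0.247, -0.491,  0.231]), 'tcp_rot': array([-3.14 , -0.   ,  0.467]), 'contact_force': array([ 0.508,  0.653, -0.86 ]), 'torque': array([ 0.02 ,  0.052, -0.026]), 'grip_force': np.float64(0.0), 'grip_width': np.float64(0.085)}
top {'fx': 455.50628453219616, 'fy': 455.50628453219616, 'cx': 286.63544869882725, 'cy': 216.03198859228732, 'eye': array([0.32344501, 0.01626753, 1.42927495]), 'rotation': array([-3.0045723 , -0.00318654, -1.55814764])}Traceback (most recent call last):
  File "<stdin>", line 8, in <module>
  File "h.py", line 8, in world
    return p@np.array(c["rotation"]).T+np.array(c["eye"])
           ~~~~~~~~~~~~~~~~~~~~~~~~~~~^~~~~~~~~~~~~~~~~~~
ValueError: operands could not be broadcast together with shapes (159,) (3,)
```

```bash
sed -i 's/np.array(c\["rotation"\])/Ro.from_euler("xyz",c["rotation"]).as_matrix()/' h.py
sed -i 's/p@Ro/p@ Ro/' h.py
python3 - <<'E'
from h import *
for n in("top","side"):
    im,d=read_camera(n);cv2.imwrite(f"pics/{n}0.png",cv2.resize(im,(800,600)));np.savez(f"{n}0.npz",im=im,d=d)
    if n=="side":print(camera_info(n))
    for q in("rod1","lever_tip","grip","pointer","mark","tube1_floor","mic_clip","collar","spacer"):
        for r in regions_of(n,q)[:7]:
            m=r["region"];v,u=np.nonzero(m);P=world(n,d,u,v);print(n,q,round(r["p"],2),r["bbox"],m.sum(),np.median(P,0).round(3))
E
```

```text
top rod1 0.71 [355.5, 225.1, 360.7, 256.8] 144 [ 0.438 -0.203  0.018]
top rod1 0.63 [258.5, 220.1, 275.7, 255.6] 216 [0.436 0.08  0.016]
top rod1 0.63 [219.1, 211.9, 229.5, 249.6] 152 [0.462 0.207 0.019]
top rod1 0.5 [324.2, 258.5, 345.4, 296.2] 219 [ 0.337 -0.133  0.016]
top rod1 0.46 [298.0, 228.9, 311.7, 256.6] 119 [ 0.434 -0.041  0.019]
top rod1 0.45 [226.5, 275.1, 263.5, 288.4] 188 [0.315 0.147 0.018]
top lever_tip 0.56 [354.0, 211.4, 361.2, 257.1] 163 [ 0.448 -0.206  0.018]
top lever_tip 0.47 [344.8, 181.2, 350.6, 196.3] 105 [ 0.605 -0.161  0.084]
top grip 0.64 [254.2, 167.2, 352.3, 200.3] 2832 [ 0.615 -0.034  0.046]
top grip 0.2 [353.4, 217.9, 357.8, 258.5] 167 [ 0.448 -0.206  0.017]
top pointer 0.68 [254.7, 164.1, 352.4, 200.2] 2833 [ 0.615 -0.032  0.048]
top mark 0.72 [291.6, 221.5, 310.7, 257.1] 167 [ 0.44  -0.038  0.018]
top tube1_floor 0.89 [256.7, 166.7, 354.2, 198.1] 2904 [ 0.615 -0.035  0.044]
top tube1_floor 0.37 [256.3, 220.0, 274.1, 259.7] 193 [0.439 0.08  0.017]
top mic_clip 0.71 [420.6, 193.8, 443.3, 209.3] 249 [ 0.569 -0.437  0.015]
top collar 0.44 [258.3, 224.8,
[... 854 characters left out ...]
, 275.2, 257.4] 3310 [ 0.613 -0.004  0.046]
side pointer 0.7 [194.3, 158.8, 274.8, 258.2] 3182 [ 0.613 -0.003  0.046]
side pointer 0.47 [162.7, 156.2, 284.9, 319.3] 6539 [0.609 0.072 0.03 ]
side tube1_floor 0.91 [192.6, 161.3, 272.7, 252.0] 3227 [ 0.613 -0.005  0.049]
side tube1_floor 0.74 [121.4, 336.0, 153.3, 370.2] 734 [0.646 0.416 0.029]
side mic_clip 0.75 [290.6, 126.5, 309.8, 147.6] 196 [ 0.569 -0.431  0.016]
side mic_clip 0.5 [220.7, 295.0, 281.3, 309.5] 413 [0.464 0.211 0.016]
side mic_clip 0.44 [233.9, 237.2, 241.7, 249.5] 48 [0.576 0.054 0.023]
side collar 0.91 [119.4, 337.0, 152.8, 372.4] 780 [0.648 0.415 0.028]
side spacer 0.84 [200.3, 347.6, 225.1, 383.7] 691 [0.482 0.39  0.042]
```

View pics/top0.png

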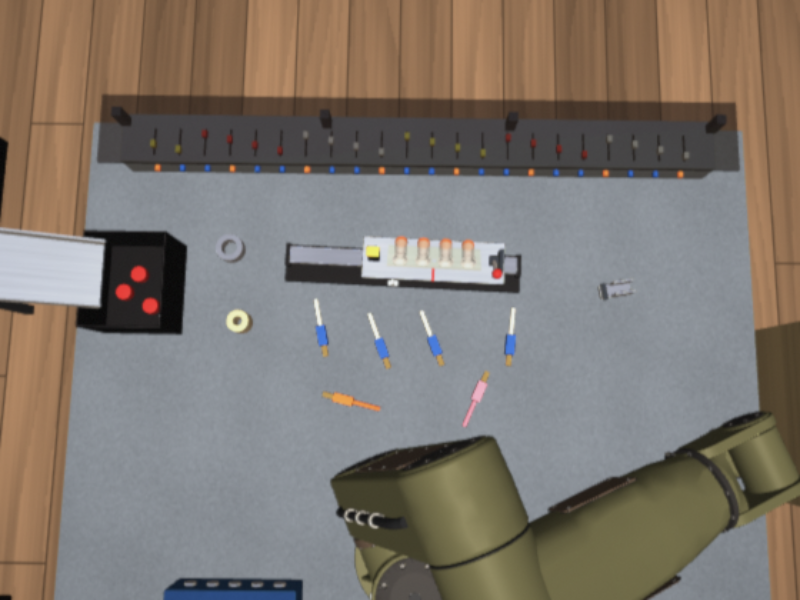

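View pics/side0.png

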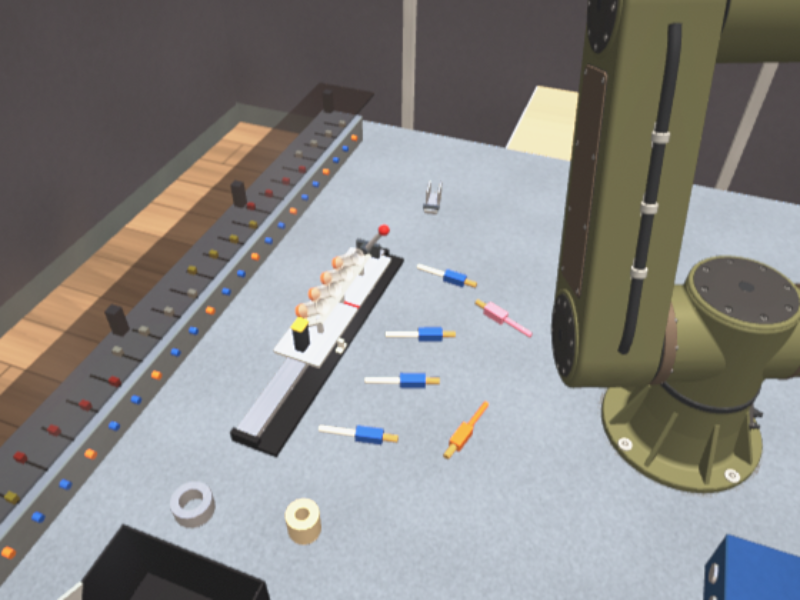

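```bash
cat >> h.py <<'E'
def cloud(n,im,d):
    v,u=np.mgrid[0:420,0:560]; P=world(n,d,u.ravel(),v.ravel()).reshape(420,560,3); P[d==0]=9
    return P
R={"blue":((105,120,60),(125,255,255)),"yellow":((24,140,120),(34,255,255)),"red":((0,150,90),(6,255,255)),"red2":((174,150,90),(180,255,255)),"white":((0,0,190),(180,50,255)),"brass":((12,90,90),(24,255,255)),"dark":((0,0,0),(180,255,60))}
def cmask(im,k):
    h=cv2.cvtColor(im,cv2.COLOR_BGR2HSV); m=cv2.inRange(h,*R[k])
    if k=="red": m|=cv2.inRange(h,*R["red2"])
    return m
def comps(n,im,d,k,box,amin=4):
    P=cloud(n,im,d);x0,x1,y0,y1,z0,z1=box
    m=(cmask(im,k)>0)&(P[...,0]>x0)&(P[...,0]<x1)&(P[...,1]>y0)&(P[...,1]<y1)&(P[...,2]>z0)&(P[...,2]<z1)
    N,L,st,ce=cv2.connectedComponentsWithStats(m.astype(np.uint8),connectivity=8)
    return [(P[L==i],st[i],ce[i]) for i in range(1,N) if st[i][4]>=amin]
def rods(n,im,d):
    out=[]
    P=cloud(n,im,d)
    wm=((cmask(im,"white")>0)&(P[...,2]<.03)) 
    for Q,st,ce in comps(n,im,d,"blue",(.2,.75,-.4,.45,-.01,.2),25):
        c=Q.mean(0)
        dd=np.linalg.norm(P[...,:2]-c[:2],axis=-1); W=P[wm&(dd<.1)&(dd>.02)]
        w=W.mean(0) if len(W)>5 else c*np.nan
        out.append((c.round(4),w.round(4),np.degrees(np.arctan2(*(w-c)[1::-1])).round(1),len(Q),len(W)))
    return out
E
python3 - <<'E'
from h import *
for n in("top","side"):
    f=np.load(n+"0.npz");im,d=f["im"],f["d"]
    print(n)
    for r in rods(n,im,d):print("rod",*r)
    for k,b in(("yellow",(.5,.75,-.3,.4,.05,.2)),("red",(.5,.75,-.35,.4,.0,.2)),("white",(.48,.6,-.2,.2,.005,.035))):
        for Q,st,ce in comps(n,im,d,k,b):print(k,Q.mean(0).round(4),Q.min(0).round(3),Q.max(0).round(3),st[4],ce.round(1))
    P=cloud(n,im,d)
    m=(cmask(im,"dark")>0)&(P[...,0]>.5)&(P[...,0]<.7)&(abs(P[...,1])<.35)&(P[...,2]<.02)&(P[...,2]>.004)
    Q=P[m][:,:2].astype(np.float32);print(cv2.minAreaRect(Q),len(Q))
    hgt=(P[...,2]>.03)&(P[...,2]<.042)&(P[...,0]>.5)&(P[...,0]<.75)&(abs(P[...,1])<.35)
    Q=P[hgt][:,:2].astype(np.float32);print("plate",cv2.minAreaRect(Q),len(Q))
    b=cv2.resize(im[130:270,190:390] if n=="top" else im[140:330,150:350],None,fx=4 if n=="top" else 3,fy=4 if n=="top" else 3,interpolation=cv2.INTER_CUBIC);cv2.imwrite(f"pics/{n}crop.png",b)
E
```

```text
top
rod [0.4578 0.205  0.021 ] [0.5104 0.2169 0.0138] 12.7 85 53
rod [ 0.4388 -0.0402  0.0204] [ 0.4879 -0.0205  0.0137] 21.8 81 55
rod [ 0.443  -0.2043  0.0205] [ 0.4961 -0.2098  0.0143] -5.9 84 50
rod [0.4316 0.0747 0.0199] [0.48   0.0933 0.014 ] 21.0 81 55
yellow [0.6198 0.0932 0.0937] [0.618 0.084 0.087] [0.622 0.101 0.098] 12 [260.8 178.6]
red [ 0.5789 -0.162   0.128 ] [ 0.568 -0.177  0.07 ] [ 0.599 -0.154  0.137] 31 [347.6 190.9]
white [0.5926 0.0912 0.0332] [0.587 0.089 0.031] [0.6   0.095 0.035] 8 [262.2 191.4]
white [0.5923 0.0678 0.0334] [0.587 0.058 0.032] [0.597 0.076 0.035] 9 [269.8 191.6]
white [0.5968 0.0453 0.0327] [0.595 0.042 0.032] [0.598 0.048 0.035] 4 [277.  190.2]
white [0.5939 0.0367 0.0322] [0.591 0.036 0.028] [0.599 0.039 0.035] 4 [279.8 191.2]
white [0.5901 0.0212 0.0334] [0.585 0.017 0.031] [0.594 0.027 0.035] 7 [284.7 192.4]
white [0.5903 0.0065 0.0334] [ 0.585 -0.005  0.029] [0.598 0.014 0.035] 12 [289.4 192.4]
white [ 0.5937 -0.0116  0.0325] [ 0.589 -0.014  0.032] [ 0.598 -0.011  0.033] 4 [295.2 191.5]
white [ 0.5922 -0.0475  0.0335] [ 0.586 -0.058  0.03
[... 2440 characters left out ...]
3] [0.587 0.035 0.035] 4 [238.2 231.8]
white [ 0.4976 -0.0165  0.0133] [ 0.48  -0.026  0.006] [ 0.516 -0.007  0.018] 59 [276.9 233.5]
white [0.5836 0.0506 0.0336] [0.58  0.044 0.033] [0.586 0.059 0.034] 7 [235.7 236.9]
white [0.5751 0.055  0.0198] [0.571 0.043 0.013] [0.582 0.064 0.034] 30 [238.3 242.7]
white [0.5933 0.1188 0.0336] [0.589 0.118 0.031] [0.598 0.12  0.035] 4 [220.5 254.8]
white [0.4947 0.0993 0.014 ] [0.48 0.09 0.01] [0.51  0.108 0.019] 53 [261.1 265.5]
((0.5899491906166077, 0.03738665580749512), (0.5152527093887329, 0.0800943449139595), 83.14820098876953) 1230
plate ((0.6227492094039917, 0.03570476174354553), (0.48889878392219543, 0.10339097678661346), 87.55340576171875) 1557
```

View pics/topcrop.png

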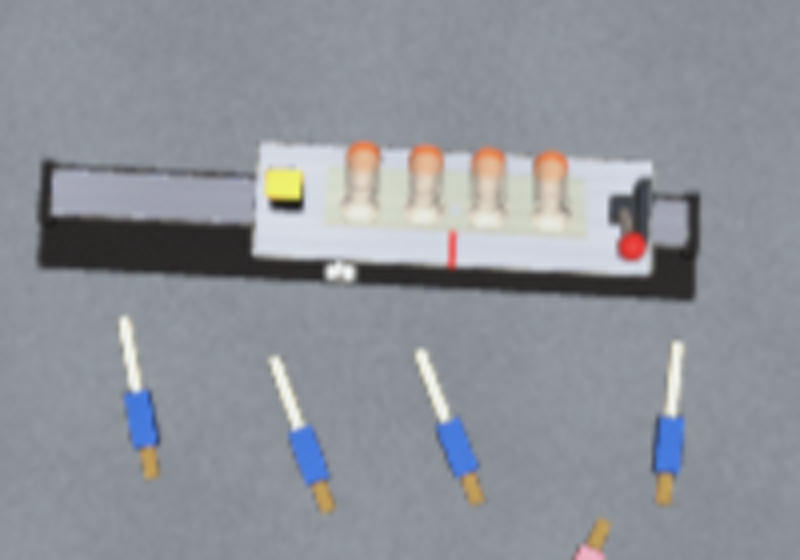

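The top picture shows four blue-sleeved rods. In the 800 px view they are at (321,330), (380,345), (432,340) and (511,338). The orange (350,401) and pink (476,398) look-alikes are excluded. In the crop the red ball is at (631,246), the pointer at (452,250), the mark at (340,271) and the yellow grip at (284,184). I'll move to in front of the lever ball first.

Request:
apply_moves(motion=[[0,0,7.33,0,0,0,0],[0,0,7.33,0,0,0,0],[0,0,7.33,0,0,0,0],[0,0,7.33,0,0,0,0],[0,0,0,3.35,-4.29,0.39,0],[0,0,0,3.35,-4.29,0.39,0],[0,0,0,3.35,-4.29,0.39,0],[0,0,0,3.35,-4.29,0.39,0],[0,0,0,3.35,-4.29,0.39,0],[0,0,0,3.35,-4.29,0.39,0],[0,0,0,3.35,-4.29,0.39,0],[0,0,0,3.35,-4.29,0.39,0]], grip_force=40)

```text
t: 2.6
eef_pos: [0.5317, -0.1588, 0.2001]
tcp_rot: [3.141, -0.0, -0.045]
contact_force: [-0.1, 0.3, 0.9]
grip_width: 0.0001
grip_force: 0.0
```

```bash
cat >> h.py <<'E'
def onplane(cam,u,v,z):
    c=camera_info(cam);M=Ro.from_euler("xyz",c["rotation"]).as_matrix();e=np.array(c["eye"])
    r=M@np.array([(u-c["cx"])/c["fx"],(v-c["cy"])/c["fy"],1]);return e+r*(z-e[2])/r[2]
def plan(wps,p0=None,e0=None,step=.045,deg=9):
    """wps: (pos, rpy, opening cm, max step m); prints constant rows per leg; turn legs and shift legs shown together (shift in pre-turn axes)"""
    s=observe();p=np.array(s["eef_pos"] if p0 is None else p0);R=Ro.from_euler("xyz",s["tcp_rot"] if e0 is None else e0)
    for q,e,g in wps:
        q=np.array(q);R2=R if e is None else Ro.from_euler("xyz",e)
        rv=np.degrees((R.inv()*R2).as_rotvec())
        n=int(np.ceil(np.linalg.norm(rv)/deg))
        if n>0 and np.linalg.norm(rv)>.3: print("turn",n,"x",(rv/n).round(2),"g",g)
        R=R2; d=R.inv().apply(q-p)*100; n=max(1,int(np.ceil(np.linalg.norm(d)/100/step)))
        print("shift",n,"x",(d/n).round(2),"total",d.round(2),"g",g); p=q
E
python3 - <<'E'
from h import *
s=observe();print({k:np.round(v,4) for k,v in s.items() if k in("t","q","eef_pos","tcp_rot","grip_width","contact_force")})
a=onplane("top",199.5,196.25,.012);b=onplane("top",363.5,204.5,.012);print("edge",a.round(4),b.round(4),np.arctan2(-(a-b)[0],(a-b)[1]))
# plate edges (top crop corners, z=.036)
for u,v in((253,255),(651,275),(262,142),(653,163)):print(onplane("top",190+u/4,130+v/4,.036).round(4))
# ball, pointer, mark, tube caps
for n,(u,v),z in(("ball",(631,246),.123),("ptr mid",(452,250),.037),("ptr end",(451,268),.037),("mark",(341,270),.015),("grip",(285,185),.095)):print(n,onplane("top",190+u/4,130+v/4,z).round(4))
E
```

```text
{'t': np.float64(2.6), 'q': array([-0.3563,  0.3373,  1.5463, -0.    ,  1.2577,  1.2595]), 'eef_pos': array([ 0.5317, -0.1588,  0.2001]), 'tcp_rot': array([ 3.1415e+00, -3.0000e-04, -4.4900e-02]), 'contact_force': array([-0.0892,  0.2577,  0.9231]), 'grip_width': np.float64(0.0001)}
edge [0.5784 0.2902 0.012 ] [ 0.5588 -0.2277  0.012 ] -0.03777724937482473
[0.5841 0.1189 0.036 ]
[ 0.5725 -0.1904  0.036 ]
[0.6742 0.1139 0.036 ]
[ 0.6615 -0.1926  0.036 ]
ball [ 0.5782 -0.163   0.123 ]
ptr mid [ 0.5899 -0.0357  0.037 ]
ptr end [ 0.5757 -0.035   0.037 ]
mark [0.577  0.0509 0.015 ]
grip [0.6266 0.0918 0.095 ]
```

Request:
apply_moves(motion=[[0,0,0,0,0,4.05,0],[0,0,0,0,0,4.05,0],[0,0,0,1.2,0,0,0],[0,0,0,1.2,0,0,0],[0,0,0,1.0,0,0,0],[0,0,0,1.0,0,0,0],[0,0,0,1.0,0,0,0],[0,0,0,1.0,0,0,0],[0,0,0,1.0,0,0,0],[0,0,0,1.0,0,0,0],[0,0,0,1.0,0,0,0],[0,0,0,1.0,0,0,0]])

```text
t: 4.1
eef_pos: [0.635, -0.165, 0.1187]
tcp_rot: [-3.141, 0.001, -0.045]
contact_force: [-2.9, 0.1, -2.5]
grip_width: 0.0002
grip_force: 1.2
```

Request:
apply_moves(motion=[[0,0,0,0.3,0,0,0],[0,0,0,0.2,0,0,0],[0,0,0,0,0,0,0]])

```text
t: 4.47
eef_pos: [0.6396, -0.1653, 0.1192]
tcp_rot: [3.142, -0.0, -0.045]
contact_force: [-0.9, -0.9, 0.1]
grip_width: -0.0002
grip_force: 0.4
```

```bash
python3 - <<'E'
from h import *
for n in("top","side"):
    im,d=read_camera(n);
    for Q,st,ce in comps(n,im,d,"red",(.5,.75,-.35,.4,.0,.2)):print(n,Q.mean(0).round(4),Q.min(0).round(3),Q.max(0).round(3),st[4],ce.round(1))
    if n=="side":cv2.imwrite("pics/s1.png",cv2.resize(im[60:330,130:380],None,fx=2.2,fy=2.2))
E
```

```text
side [ 0.6574 -0.1597  0.1307] [ 0.644 -0.166  0.12 ] [ 0.666 -0.151  0.147] 30 [241.1 153. ]
```

View pics/s1.png

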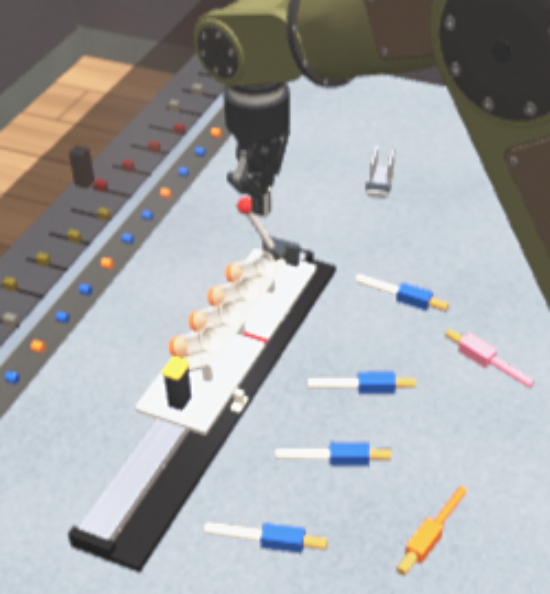

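Request:
apply_moves(motion=[[0,0,0,-1.5,0,0,0],[0,0,0,-1.0,0,-4.0,0],[0,0,0,0,0,-4.0,4.2],[0,0,0,0,0,-2.0,4.2]])

```text
t: 5.08
eef_pos: [0.6151, -0.1643, 0.2222]
tcp_rot: [3.141, -0.004, -0.045]
contact_force: [0.4, 0.1, 0.5]
grip_width: 0.036
grip_force: 0.0
```

```bash
python3 - <<'E'
from h import *
print(grasp_offset)
n="side";im,d=read_camera(n)
for k,b in(("yellow",(.5,.75,-.3,.4,.05,.2)),("red",(.5,.75,-.35,.4,.0,.2))):
        for Q,st,ce in comps(n,im,d,k,b):print(k,Q.mean(0).round(4),Q.min(0).round(3),Q.max(0).round(3),st[4],ce.round(1))
plan([((.627,.094,.2),(np.pi,0,-.038),4.2),((.627,.094,.085-grasp_offset),None,4.2)])
E
```

```text
0.0187
yellow [0.6326 0.0816 0.0962] [0.629 0.078 0.094] [0.636 0.085 0.099] 5 [210.6 222.4]
yellow [0.6263 0.1021 0.094 ] [0.619 0.089 0.09 ] [0.637 0.107 0.097] 18 [209.2 229.3]
red [ 0.6576 -0.161   0.1299] [ 0.651 -0.167  0.12 ] [ 0.667 -0.153  0.137] 32 [241.2 153. ]
turn 1 x [ 0.1  -0.36 -0.4 ] g 4.2
shift 6 x [ 0.03 -4.31  0.4 ] total [  0.16 -25.87   2.42] g 4.2
shift 3 x [ 0.   -0.    4.46] total [ 0.   -0.   13.37] g 4.2
```

Request:
apply_moves(motion=[[0,0,-0.4,0.03,-4.31,0.4,4.2],[0,0,0,0.03,-4.31,0.4,4.2],[0,0,0,0.03,-4.31,0.4,4.2],[0,0,0,0.03,-4.31,0.4,4.2],[0,0,0,0.03,-4.31,0.4,4.2],[0,0,0,0.03,-4.31,0.4,4.2],[0,0,0,0,0,0,4.2],[0,0,0,0,0,3.34,4.2],[0,0,0,0,0,3.34,4.2],[0,0,0,0,0,3.34,4.2]])

```text
t: 6.38
eef_pos: [0.6265, 0.0933, 0.0937]
tcp_rot: [3.142, -0.0, -0.039]
contact_force: [0.6, -1.0, -0.7]
grip_width: 0.042
grip_force: 0.0
```

```bash
python3 - <<'E'
from h import *
s=observe();print(s["eef_pos"].round(4),s["tcp_rot"].round(4),s["contact_force"].round(1))
for n in("top","side"):
    im,d=read_camera(n)
    if n=="side":cv2.imwrite("pics/s2.png",cv2.resize(im[140:300,150:350],None,fx=3.5,fy=3.5))
    for k,b in(("yellow",(.5,.75,-.3,.4,.05,.2)),("red",(.5,.75,-.35,.4,.0,.2)),("white",(.56,.584,.03,.08,.005,.04))):
        for Q,st,ce in comps(n,im,d,k,b):print(n,k,Q.mean(0).round(4),Q.min(0).round(3),Q.max(0).round(3),st[4],ce.round(1))
E
```

```text
[0.6265 0.0933 0.0937] [ 3.1416e+00 -5.0000e-04 -3.8600e-02] [ 0.6 -1.  -0.7]
top red [ 0.6569 -0.1638  0.1341] [ 0.649 -0.172  0.129] [ 0.668 -0.156  0.14 ] 31 [348.4 164.3]
side yellow [0.6199 0.0932 0.0942] [0.619 0.089 0.093] [0.621 0.098 0.095] 4 [213.2 227.5]
side white [0.5768 0.0522 0.0244] [0.57  0.031 0.011] [0.584 0.066 0.04 ] 60 [238.1 240.5]
```

View pics/s2.png

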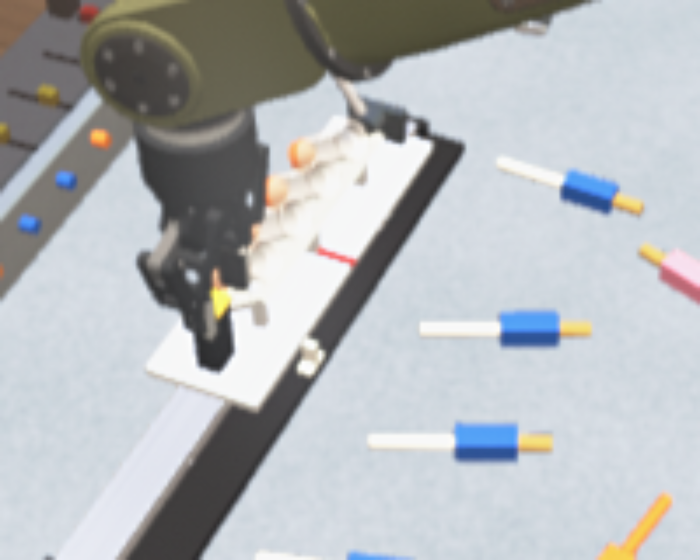

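The fingers straddle the yellow post top at (217,300). The pointer is at (337,256) and the mark at (310,352).

Request:
apply_moves(motion=[[0,0,0,0,0,1.3,4.2],[0,0,0,0,0,1.3,4.2],[0,0,0,0,0,0,2.0],[0,0,0,0,0,0,2.0],[0,0,0,0,0,0,2.0],[0,0,0,0,0,0,2.0]], grip_force=30)

```text
t: 7.22
eef_pos: [0.6261, 0.0941, 0.0683]
tcp_rot: [3.141, 0.001, -0.038]
contact_force: [0.7, -0.8, -13.7]
grip_width: 0.0252
grip_force: 31.4
```

Request:
apply_moves(motion=[[0,0,0,0,-0.8,0,2.0],[0,0,0,0,-0.8,0,2.0],[0,0,0,0,-0.8,0,2.0],[0,0,0,0,-0.8,0,2.0],[0,0,0,0,-0.8,0,2.0],[0,0,0,0,-0.8,0,2.0],[0,0,0,0,-0.8,0,2.0],[0,0,0,0,-0.8,0,2.0],[0,0,0,0,-0.8,0,2.0],[0,0,0,0,-0.6,0,2.0],[0,0,0,0,-0.6,0,2.0],[0,0,0,0,0,0,2.0]])

```text
t: 8.72
eef_pos: [0.6294, 0.1793, 0.0684]
tcp_rot: [-3.141, 0.001, -0.037]
contact_force: [1.9, 2.7, -25.4]
grip_width: 0.0253
grip_force: 32.2
```

```bash
python3 - <<'E'
from h import *
s=observe();print(s["eef_pos"].round(4),s["tcp_rot"].round(4),s["contact_force"].round(1))
ims=[]
for n in("top","side"):
    im,d=read_camera(n)
    y,x=(170,230) if n=="top" else (195,190)
    ims.append(cv2.resize(im[y:y+65,x:x+80],None,fx=5,fy=5,interpolation=cv2.INTER_CUBIC))
    for k,b in(("red",(.5,.65,-.05,.2,.02,.06)),("white",(.56,.576,.03,.08,.005,.034))):
        for Q,st,ce in comps(n,im,d,k,b,2):print(n,k,Q.mean(0).round(4),Q.min(0).round(3),Q.max(0).round(3),st[4],ce.round(1))
cv2.imwrite("pics/m1.png",np.hstack(ims))
E
```

```text
[0.6294 0.1793 0.0684] [-3.1409e+00  7.0000e-04 -3.7400e-02] [  1.9   2.7 -25.4]
top white [0.5733 0.053  0.0214] [0.571 0.045 0.013] [0.576 0.061 0.032] 10 [274.5 198.3]
side white [0.5731 0.0529 0.0194] [0.571 0.041 0.012] [0.576 0.063 0.033] 24 [239.4 242.4]
```

View pics/m1.png

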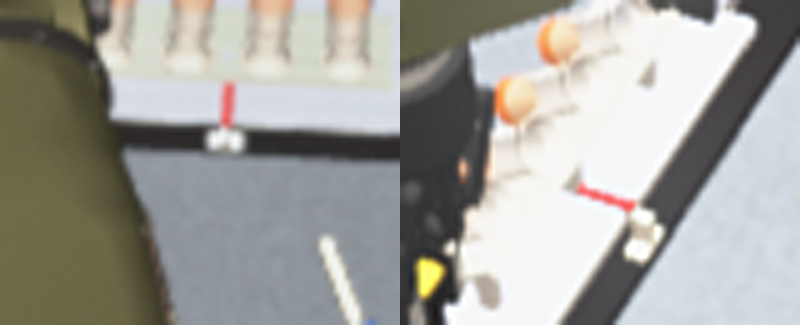

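Request:
apply_moves(motion=[[0,0,0,0,0,0,4.2],[0,0,0,0,0,0,4.2],[0,0,0,0,0,0,4.2],[0,0,0,0,0,-3.0,4.2],[0,0,0,0,0,-4.5,4.2],[0,0,0,0,0,-4.5,4.2],[0,0,0,4.0,-5.0,0,0],[0,0,0,4.0,-5.0,0,0]])

```text
t: 9.82
eef_pos: [0.7092, 0.2692, 0.1917]
tcp_rot: [-3.14, -0.003, -0.039]
contact_force: [1.2, 0.2, 0.8]
grip_width: 0.0064
grip_force: 0.0
```

```bash
python3 - <<'E'
from h import *
s=observe();print(s["eef_pos"].round(4),s["tcp_rot"].round(4),s["contact_force"].round(1))
ry=lambda p:p[1]+.038*(p[0]-.6)
for n,(x0,x1,y0,y1) in(("top",(230,310,175,210)),("side",(190,270,195,255))):
    for rep in range(2):
        im,d=read_camera(n);f=im[y0:y1,x0:x1].astype(float);b,g,r=f[...,0],f[...,1],f[...,2]
        P=cloud(n,im,d)[y0:y1,x0:x1]
        w=np.clip(r-np.maximum(b,g)*1.25-8,0,None)*(P[...,2]<.045)*(P[...,0]<.605)*(P[...,2]>.025)*(np.hypot(b-g,0)<40)
        v,u=np.mgrid[y0:y1,x0:x1];pu,pv=(w*u).sum()/w.sum(),(w*v).sum()/w.sum();p=onplane(n,pu,pv,.037)
        print(n,"ptr",p.round(4),ry(p).round(4),int((w>0).sum()))
        for Q,st,ce in comps(n,im,d,"white",(.562,.578,.03,.08,.005,.036),8):print("mark",Q.mean(0).round(4),(ry((Q.min(0)+Q.max(0))/2)).round(4),ry(Q.mean(0)).round(4),[ry(onplane(n,*ce,z)).round(4) for z in(.015,.025)],st[4])
    for Q,st,ce in comps(n,im,d,"yellow",(.5,.75,-.3,.4,.05,.2)):print(n,"grip",Q.mean(0).round(4))
    for Q,st,ce in comps(n,im,d,"red",(.5,.75,-.35,.4,.1,.2)):print(n,"ball",Q.mean(0).round(4),onplane(n,*ce,.123).round(4))
E
```

```text
[0.7092 0.2692 0.1917] [-3.1403 -0.0034 -0.0387] [1.2 0.2 0.8]
top ptr [0.5935 0.0511 0.037 ] 0.0509 19
mark [0.5739 0.0526 0.0214] 0.0522 0.0516 [np.float64(0.0518), np.float64(0.0515)] 11
top ptr [0.5935 0.0511 0.037 ] 0.0509 19
top grip [0.6239 0.1739 0.0948]
top ball [ 0.661  -0.0793  0.1338] [ 0.6638 -0.0801  0.123 ]
side ptr [0.5943 0.0498 0.037 ] 0.0495 16
mark [0.5739 0.0538 0.0218] 0.0525 0.0528 [np.float64(0.0472), np.float64(0.0554)] 36
side ptr [0.5939 0.0497 0.037 ] 0.0495 17
mark [0.5741 0.0537 0.0213] 0.0514 0.0527 [np.float64(0.0476), np.float64(0.0558)] 35
side grip [0.6308 0.1835 0.0953]
```

Request:
apply_moves(motion=[[0,0.2,0,0.1,4.35,0,0],[0,0,0,0.1,4.35,0,0],[0,0,0,0.1,4.35,0,0],[0,0,0,0.1,4.35,0,0],[0,0,0,0.1,4.35,0,0],[0,0,0,0.1,4.35,0,0],[0,0,0,0.1,4.35,0,0],[0,0,0,0.1,4.35,0,0],[0,0,0,0,0,3.6,0],[0,0,0,0,0,3.6,0],[0,0,0,0,0,0,0]])

```text
t: 11.4
eef_pos: [0.7013, -0.0805, 0.1158]
tcp_rot: [-3.141, 0.0, -0.039]
contact_force: [-0.0, -0.7, -0.0]
grip_width: 0.0001
grip_force: 0.0
```

Request:
apply_moves(motion=[[0,0,0,-1.0,0,-0.3,0],[0,0,0,-1.0,0,0,0],[0,0,0,-1.0,0,0,0],[0,0,0,-1.0,0,0,0],[0,0,0,-1.0,0,0,0],[0,0,0,-1.0,0,0,0],[0,0,0,-1.0,0,0,0],[0,0,0,-1.0,0,0,0],[0,0,0,-1.0,0,0,0],[0,0,0,-0.6,0,0,0],[0,0,0,-0.3,0,0,0],[0,0,0,0,0,0,0]])

```text
t: 12.9
eef_pos: [0.6042, -0.0763, 0.12]
tcp_rot: [3.141, -0.004, -0.038]
contact_force: [3.1, -1.4, -1.3]
grip_width: -0.0002
grip_force: 2.0
```

Request:
apply_moves(motion=[[0,0,0,-0.3,0,0,0],[0,0,0,-0.2,0,0,0],[0,0,0,0,0,0,0]])

```text
t: 13.28
eef_pos: [0.6024, -0.0762, 0.1204]
tcp_rot: [3.141, -0.013, -0.038]
contact_force: [33.5, -2.7, -16.1]
grip_width: -0.0001
grip_force: 16.4
```

Request:
apply_moves(motion=[[0,0,0,0.6,0,0,0],[0,0,0,2.0,0,0,0],[0,0,0,0,0,-4.5,0],[0,0,0,-2.0,5.0,-4.5,3.5],[0,0,0,-2.0,5.0,-2.0,3.5],[0,0,0,-2.0,5.0,0,3.5]])

```text
t: 14.02
eef_pos: [0.5608, -0.2207, 0.2268]
tcp_rot: [3.14, -0.006, -0.038]
contact_force: [-0.2, -0.7, 0.1]
grip_width: 0.0353
grip_force: 0.0
```

```bash
cat > look.py <<'E'
from h import *
import sys
s=observe();print(s["t"],s["eef_pos"].round(4),s["tcp_rot"].round(4),s["contact_force"].round(1))
for n in("top","side"):
    im,d=read_camera(n)
    for r in rods(n,im,d):print(n,"rod",*r)
    for Q,st,ce in comps(n,im,d,"red",(.5,.75,-.35,.4,.1,.2)):print(n,"ball",Q.mean(0).round(4))
    if len(sys.argv)>1:cv2.imwrite(f"pics/{sys.argv[1]}{n}.png",cv2.resize(im[130:310,170:410],None,fx=3.3,fy=3.3,interpolation=cv2.INTER_CUBIC))
E
sed -i 's/R={"blue":((105,120,60)/R={"blue":((105,120,60)/; s/(P\[...,2\]<.03))/(P[...,2]<.03)\&(P[...,2]>.005))/' h.py
python3 look.py a
```

```text
14.025 [ 0.5608 -0.2207  0.2268] [ 3.1405 -0.0055 -0.0375] [-0.2 -0.7  0.1]
top rod [0.4579 0.2052 0.0194] [0.5093 0.2166 0.0138] 12.5 85 54
top rod [ 0.4389 -0.0401  0.02  ] [ 0.4872 -0.0206  0.0141] 22.0 82 52
top rod [0.4316 0.0747 0.02  ] [0.4795 0.0934 0.0147] 21.3 81 55
top ball [ 0.5796 -0.077   0.1325]
side rod [ 0.4436 -0.1998  0.0166] [ 0.4653 -0.196   0.0106] 9.9 112 125
side rod [ 0.4382 -0.0361  0.0164] [ 0.4596 -0.0309  0.0107] 13.7 153 154
side rod [0.4313 0.079  0.0172] [0.4642 0.0901 0.0115] 18.6 161 146
side rod [0.4578 0.2093 0.0175] [0.4927 0.2164 0.0117] 11.4 198 166
side ball [ 0.5795 -0.0726  0.1283]
```

View pics/atop.png

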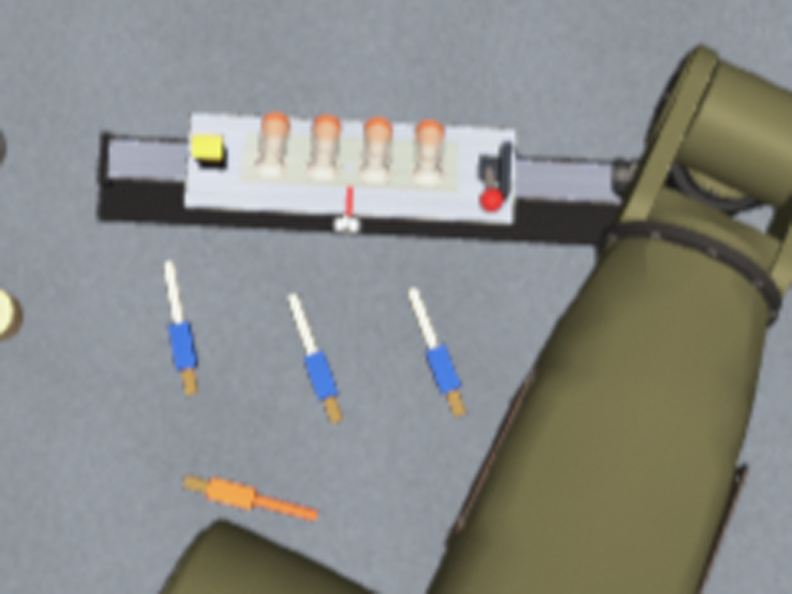

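The lever is locked, with the ball on the robot side at (491,200), and the pointer (349,200) is level with the mark (347,224). Next I'll measure the tubes.

```bash
python3 - <<'E'
from h import *
c,s=np.cos(-.038),np.sin(-.038); O=np.array([.626+.038*(.0523-.031),.0523])
M=np.array([[c,-s],[s,c]])
for n in("top","side"):
    im,d=read_camera(n);P=cloud(n,im,d);Q=P.reshape(-1,3);C=cv2.cvtColor(im,cv2.COLOR_BGR2HSV).reshape(-1,3)
    L=np.c_[(Q[:,:2]-O)@M,Q[:,2]]
    k=(abs(L[:,0])<.08)&(abs(L[:,1])<.17)&(L[:,2]>.045)&(L[:,2]<.15);T=L[k];C=C[k]
    for i,y in enumerate((-.0715,-.0235,.0245,.0725)):
        t=T[abs(T[:,1]-y)<.024];cc=C[abs(T[:,1]-y)<.024]
        o=t[(cc[:,0]<15)&(cc[:,1]>90)]
        print(n,i+1,len(t),"y",t[:,1].min().round(4),t[:,1].max().round(4),"x",t[:,0].min().round(4),t[:,0].max().round(4),"zmax",t[:,2].max().round(4),"orange",len(o),o.mean(0).round(4) if len(o) else "")
        if i==1:
            for a in np.arange(-.07,.07,.01):
                q=t[(t[:,0]>=a)&(t[:,0]<a+.01)]
                if len(q)>2:print("   x",a.round(3),len(q),"z",np.percentile(q[:,2],[10,50,90]).round(4),"y",q[:,1].min().round(4),q[:,1].max().round(4))
    p=T[T[:,1]>.11];print("post",p[p[:,2]>.085].mean(0).round(4))
E
```

```text
top 1 272 y -0.0934 -0.0476 x -0.0279 0.0397 zmax 0.1057 orange 21 [ 0.0337 -0.0741  0.0706]
top 2 286 y -0.0475 0.0005 x -0.0316 0.0398 zmax 0.1106 orange 24 [ 0.031  -0.0273  0.0705]
   x -0.03 40 z [0.0761 0.0794 0.0828] y -0.0451 0.0005
   x -0.02 52 z [0.076  0.08   0.0902] y -0.0475 -0.0018
   x -0.01 53 z [0.0679 0.0787 0.1019] y -0.0473 -0.0012
   x 0.0 42 z [0.0587 0.0652 0.094 ] y -0.0468 -0.0004
   x 0.01 41 z [0.0528 0.0767 0.0864] y -0.0464 0.0001
   x 0.02 35 z [0.0469 0.0729 0.0808] y -0.043 -0.0024
   x 0.03 22 z [0.0647 0.0709 0.0742] y -0.0391 -0.0142
top 3 278 y 0.0005 0.0483 x -0.0276 0.0412 zmax 0.1101 orange 24 [0.0335 0.0199 0.0703]
top 4 282 y 0.0489 0.0962 x -0.0284 0.0382 zmax 0.1072 orange 21 [0.0336 0.0678 0.07  ]
post [-0.0006  0.1268  0.0953]
side 1 282 y -0.095 -0.048 x -0.025 0.043 zmax 0.1065 orange 21 [ 0.0334 -0.0663  0.0656]
side 2 310 y -0.0461 0.0003 x -0.0257 0.0409 zmax 0.1063 orange 24 [ 0.0311 -0.0184  0.0669]
   x -0.03 37 z [0.0764 0.0798 0.0828] y -0.0461 -0.0001
   x -0.02 66 z [0.0541 0.0807 0.0886] y -0.0459 0.0003
   x -0.01 77 z [0.0731 0.0882 0.1033] y -0.0447 -0.0014
   x 0.0 40 z [0.0712 0.0849 0.0933] y -0.0383 -0.0155
   x 0.01 28 z [0.0763 0.0829 0.0895] y -0.0345 -0.0141
   x 0.02 34 z [0.0665 0.076  0.0814] y -0.0329 -0.013
   x 0.03 26 z [0.0614 0.0698 0.0765] y -0.0368 -0.0133
side 3 320 y 0.0006 0.0482 x -0.0253 0.0439 zmax 0.106 orange 28 [0.0292 0.03   0.0671]
side 4 422 y 0.0498 0.0963 x -0.025 0.0435 zmax 0.1072 orange 33 [0.0291 0.0775 0.0651]
post [0.0007 0.128  0.0946]
```

```bash
cat >> h.py <<'E'
RY=-.038; O=np.array([.6268,.0523]); A=np.radians(35)
TY={1:-.0745,2:-.0265,3:.0215,4:.0695}
def tube_tcp(i,back,h=.007,fx=.027,fz=.0617):
    "TCP pose with the white tip 'back' m short of floor of tube i"
    Rr=Ro.from_euler("xyz",(np.pi,A,RY)); F=np.array([O[0],O[1],0])+Ro.from_euler("z",RY).apply([fx,TY[i],fz])
    t=Rr.apply([1,0,0]); return F-(back+.082)*t+h*Rr.apply([0,0,1])
ER=(np.pi,A,RY)
E
cat > pl.py <<'E'
from h import *
import sys
x,y,yaw,i=map(float,sys.argv[1:5]);yaw=np.radians(yaw)
g=np.array([x,y,.003]);u=np.array([0,0,1])
plan([(g+u*.1,(np.pi,0,yaw),4),(g,None,4),(g+u*.17,None,1.5),(tube_tcp(i,.13),ER,1.5),(tube_tcp(i,.075),None,1.5),(tube_tcp(i,0),None,1.5)])
print(tube_tcp(i,.13).round(4),tube_tcp(i,.075).round(4),tube_tcp(i,0).round(4))
E
python3 pl.py .4433 -.202 -5.9 1
```

```text
turn 1 x [-0.02 -0.16  3.63] g 4
shift 4 x [-2.97 -0.14  3.04] total [-11.88  -0.56  12.18] g 4
shift 3 x [ 0.   -0.    3.33] total [ 0. -0. 10.] g 4
shift 4 x [ 0.    0.   -4.25] total [  0.   0. -17.] g 1.5
turn 4 x [-0.28 -8.75 -0.9 ] g 1.5
shift 5 x [ 0.32 -3.73 -0.34] total [  1.62 -18.66  -1.69] g 1.5
shift 2 x [ 2.75 -0.   -0.  ] total [ 5.5 -0.  -0. ] g 1.5
shift 2 x [3.75 0.   0.  ] total [7.5 0.  0. ] g 1.5
[ 0.4734 -0.0164  0.1776] [ 0.5184 -0.0181  0.146 ] [ 0.5798 -0.0205  0.103 ]
```

Request:
apply_moves(motion=[[0,-0.2,3.6,0,0,0,4],[0,0,0,-2.97,-0.14,3.04,4],[0,0,0,-2.97,-0.14,3.04,4],[0,0,0,-2.97,-0.14,3.04,4],[0,0,0,-2.97,-0.14,3.04,4],[0,0,0,0,0,3.3,4],[0,0,0,0,0,3.3,4],[0,0,0,0,0,0,4]], grip_force=40)

```text
t: 15.22
eef_pos: [0.4431, -0.2002, 0.0356]
tcp_rot: [-3.14, 0.004, -0.099]
contact_force: [0.1, 0.4, 0.3]
grip_width: 0.0402
grip_force: 0.0
```

```bash
python3 - <<'E'
from h import *
plan([((.4433,-.202,.003),(np.pi,0,np.radians(-5.9)),4)],step=.02)
n="side";im,d=read_camera(n)
for r in rods(n,im,d):print(n,"rod",*r)
u,v=pix(n,np.array([.45,-.2,.02])).astype(int);cv2.imwrite("pics/g1.png",cv2.resize(im[v-45:v+45,u-60:u+60],None,fx=5,fy=5,interpolation=cv2.INTER_CUBIC))
E
```

```text
turn 1 x [-0.11  0.24  0.2 ] g 4
shift 2 x [0.02 0.09 1.63] total [0.04 0.18 3.26] g 4
side rod [ 0.4392 -0.1987  0.0141] [ 0.456  -0.1938  0.0116] 16.1 70 136
side rod [ 0.4384 -0.0365  0.0157] [ 0.4659 -0.0294  0.0108] 14.5 153 157
side rod [0.4312 0.0792 0.0174] [0.4674 0.0885 0.0116] 14.5 159 148
side rod [0.4578 0.2091 0.0171] [0.5005 0.2136 0.0125] 6.0 197 149
```

View pics/g1.png

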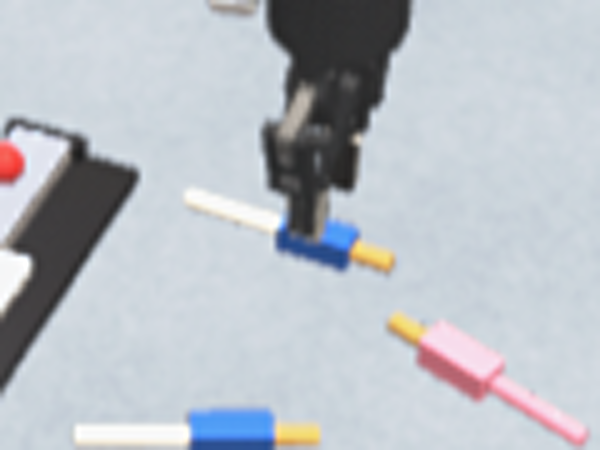

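Fingers are above the blue sleeve at (315,240) in the crop. I'll lower, grip and lift.

Request:
apply_moves(motion=[[0,0,0,0,0.1,1.6,4],[0,0,0,0,0.1,1.6,4],[0,0,0,0,0,0,4],[0,0,0,0,0,0,1.5],[0,0,0,0,0,0,1.5],[0,0,0,0,0,0,1.5],[0,0,0,0,0,0,1.5]])

```text
t: 16.15
eef_pos: [0.4439, -0.2038, 0.0056]
tcp_rot: [3.141, -0.001, -0.101]
contact_force: [-0.9, 0.1, 7.0]
grip_width: 0.0188
grip_force: 40.4
```

Request:
apply_moves(motion=[[0,0,0,0,0,-2.0,1.5],[0,0,0,0,0,-3.0,1.5],[0,0,0,0,0,-4.0,1.5],[0,0,0,0,0,-4.0,1.5],[0,0,0,0,0,-4.0,1.5],[-0.28,-8.75,-0.9,0,0,0,1.5],[-0.28,-8.75,-0.9,0,0,0,1.5],[-0.28,-8.75,-0.9,0,0,0,1.5],[-0.28,-8.75,-0.9,0,0,0,1.5],[0,0,0,0,0,0,1.5]])

```text
t: 17.4
eef_pos: [0.4439, -0.2033, 0.1734]
tcp_rot: [-3.14, 0.614, -0.034]
contact_force: [-0.3, -0.4, -0.9]
grip_width: 0.0195
grip_force: 39.7
```

```bash
cat > pt.py <<'E'
from h import *
import sys
i=int(sys.argv[1])
plan([(tube_tcp(i,.13),ER,1.5),(tube_tcp(i,.075),None,1.5),(tube_tcp(i,0),None,1.5)])
E
python3 pt.py 1
```

```text
shift 5 x [ 0.32 -3.76 -0.32] total [  1.59 -18.79  -1.62] g 1.5
shift 2 x [ 2.75 -0.   -0.  ] total [ 5.5 -0.  -0. ] g 1.5
shift 2 x [3.75 0.   0.  ] total [7.5 0.  0. ] g 1.5
```

Request:
apply_moves(motion=[[0,0,0,0.32,-3.76,-0.32,1.5],[0,0,0,0.32,-3.76,-0.32,1.5],[0,0,0,0.32,-3.76,-0.32,1.5],[0,0,0,0.32,-3.76,-0.32,1.5],[0,0,0,0.32,-3.76,-0.32,1.5],[0,0,0,2.75,0,0,1.5],[0,0,0,2.75,0,0,1.5],[0,0,0,0,0,0,1.5]])

```text
t: 18.4
eef_pos: [0.5179, -0.0183, 0.1467]
tcp_rot: [-3.14, 0.61, -0.036]
contact_force: [-0.9, -0.5, -0.6]
grip_width: 0.0187
grip_force: 39.7
```

```bash
cat > lk.py <<'E'
from h import *
import sys
name,i=sys.argv[1],int(sys.argv[2])
s=observe();R=Ro.from_euler("xyz",s["tcp_rot"]);e=R.inv().apply(s["eef_pos"]-tube_tcp(i,float(sys.argv[3])));print("err in tool cm",(e*100).round(2),s["tcp_rot"].round(3),s["contact_force"].round(1),s["grip_width"].round(4))
S=s["eef_pos"]-.006*R.apply([0,0,1]);a=R.apply([1,0,0])
tiles=[]
for n in("top","side"):
    im,d=read_camera(n)
    tip=pix(n,S+.082*a);print(n,"expected tip px",tip.round(1),"sleeve",pix(n,S).round(1))
    P=cloud(n,im,d);dd=np.linalg.norm(P-(S+.052*a),axis=-1);m=(cmask(im,"white")>0)&(dd<.045)
    if m.sum()>5:
        q=P[m];q=q[np.argsort((q-S)@a)];print(" white mean",(R.inv().apply(q.mean(0)-S)*100).round(2),"max along",(((q-S)@a).max()*100).round(2),m.sum())
    u,v=tip.astype(int);tiles.append(cv2.resize(im[max(v-40,0):v+40,u-40:u+40],(400,400),interpolation=cv2.INTER_CUBIC))
    for r in rods(n,im,d):print(n,"rod",*r)
if name!="-":cv2.imwrite(f"pics/{name}.png",np.hstack(tiles))
E
python3 lk.py i1 1 .075
```

```text
Traceback (most recent call last):
  File "lk.py", line 4, in <module>
    s=observe();R=Ro.from_euler("xyz",s["tcp_rot"]);e=R.inv().apply(s["eef_pos"]-tube_tcp(i,float(sys.argv[3])));print("err in tool cm",(e*100).round(2),s["tcp_rot"].round(3),s["contact_force"].round(1),s["grip_width"].round(4))
                                                                                                                                                                                                           ^^^^^^^^^^^^^^^^^^^^^
AttributeError: 'float' object has no attribute 'round'
```

```bash
sed -i 's/s\["grip_width"\].round(4)/round(s["grip_width"],4)/' lk.py; python3 lk.py i1 1 .075
```

```text
err in tool cm [-0.08  0.02 -0.03] [-3.14   0.61  -0.036] [-0.9 -0.5 -0.6] 0.0187
top expected tip px [298.9 188.6] sleeve [298.3 208.6]
top rod [0.4579 0.2052 0.0196] [0.5085 0.2165 0.0142] 12.6 85 54
side expected tip px [244.2 197.9] sleeve [268.4 190.7]
 white mean [ 5.43 -0.18 -0.14] max along 8.33 61
side rod [ 0.5125 -0.0221  0.1565] [ 0.5041 -0.0124  0.0124] 130.7 58 127
side rod [ 0.4383 -0.036   0.0163] [ 0.4715 -0.0264  0.0111] 16.1 151 151
side rod [0.4311 0.0789 0.017 ] [0.4631 0.0901 0.0113] 19.3 159 152
side rod [0.4577 0.2091 0.0173] [0.4961 0.2141 0.0116] 7.4 195 168
```

View pics/i1.png

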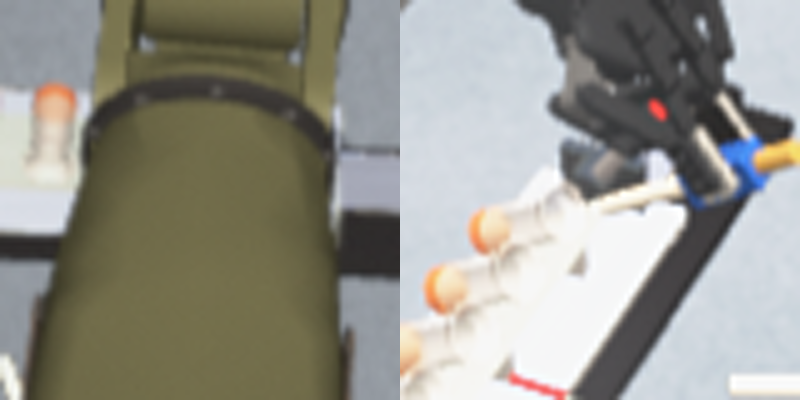

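The rod sits in the grip as expected: the white tip at (600,208) in the right tile points at the mouth of tube 1. Insert.

Request:
apply_moves(motion=[[0,0,0,1.2,0,0,1.5],[0,0,0,1.2,0,0,1.5],[0,0,0,1.0,0,0,1.5],[0,0,0,0,0,0,1.5]])

```text
t: 19.0
eef_pos: [0.5458, -0.0192, 0.1273]
tcp_rot: [-3.141, 0.612, -0.036]
contact_force: [0.9, -0.1, -0.5]
grip_width: 0.019
grip_force: 39.8
```

Request:
apply_moves(motion=[[0,0,0,1.2,0,0,1.5],[0,0,0,1.0,0,0,1.5],[0,0,0,1.0,0,0,1.5],[0,0,0,0,0,0,1.5]])

```text
t: 19.5
eef_pos: [0.5724, -0.0202, 0.1091]
tcp_rot: [-3.141, 0.61, -0.036]
contact_force: [3.2, -0.5, 1.7]
grip_width: 0.0189
grip_force: 40.1
```

Request:
apply_moves(motion=[[0,0,0,0.4,0,0,1.5],[0,0,0,0.3,0,0,1.5],[0,0,0,0,0,0,1.5]])

```text
t: 19.88
eef_pos: [0.5776, -0.0204, 0.1057]
tcp_rot: [-3.141, 0.611, -0.036]
contact_force: [2.3, -0.4, 0.3]
grip_width: 0.0185
grip_force: 40.0
```

Request:
apply_moves(motion=[[0,0,0,0.2,0,0,1.5],[0,0,0,0.1,0,0,1.5],[0,0,0,0,0,0,1.5]])

```text
t: 20.25
eef_pos: [0.58, -0.0204, 0.104]
tcp_rot: [-3.141, 0.611, -0.036]
contact_force: [0.6, 0.2, 2.9]
grip_width: 0.0187
grip_force: 40.1
```

Request:
apply_moves(motion=[[0,0,0,0.2,0,0,1.5],[0,0,0,0,0,0,1.5]])

```text
t: 20.5
eef_pos: [0.5817, -0.0205, 0.1028]
tcp_rot: [-3.141, 0.611, -0.036]
contact_force: [1.5, -0.2, 3.0]
grip_width: 0.0192
grip_force: 40.1
```

Request:
apply_moves(motion=[[0,0,0,0.2,0,0,1.5],[0,0,0,0,0,0,1.5]])

```text
t: 20.75
eef_pos: [0.5833, -0.0205, 0.1016]
tcp_rot: [-3.141, 0.611, -0.036]
contact_force: [0.7, 0.6, 3.3]
grip_width: 0.0189
grip_force: 40.2
```

Request:
apply_moves(motion=[[0,0,0,0.15,0,0,1.5],[0,0,0,0,0,0,1.5]])

```text
t: 21.0
eef_pos: [0.5835, -0.0206, 0.1016]
tcp_rot: [-3.141, 0.615, -0.036]
contact_force: [-9.3, 0.1, 12.4]
grip_width: 0.0187
grip_force: 40.2
```

Request:
apply_moves(motion=[[0,0,0,-0.1,0,0,1.5],[0,0,0,0,0,0,3.5],[0,0,0,0,0,0,3.5],[0,0,0,0,0,0,3.5],[0,0,0,0,0,-1.5,3.5],[0,0,0,0,0,-3.0,3.5],[0,0,0,0,0,-4.0,3.5]])

```text
t: 21.88
eef_pos: [0.6325, -0.0223, 0.1714]
tcp_rot: [-3.141, 0.613, -0.036]
contact_force: [0.6, -0.9, 0.2]
grip_width: 0.0348
grip_force: 0.0
```

Request:
apply_moves(motion=[[0,8.75,0,-3.0,0,-3.0,4],[0,8.75,0,-3.0,0,-3.0,4],[0,8.75,0,-3.0,4.0,0,4],[0,8.75,0,-3.0,4.0,0,4],[0,0,0,-3.0,4.0,0,4],[0,0,0,0,4.0,0,4]])

```text
t: 22.62
eef_pos: [0.5158, -0.1794, 0.2677]
tcp_rot: [3.141, -0.001, -0.036]
contact_force: [1.3, -0.0, 0.6]
grip_width: 0.0399
grip_force: 0.0
```

```bash
python3 look.py b
```

```text
22.625 [ 0.5158 -0.1794  0.2677] [ 3.1414e+00 -1.4000e-03 -3.6300e-02] [ 1.3 -0.   0.6]
top rod [ 0.5838 -0.0195  0.1088] [ 0.5501 -0.005   0.019 ] 156.7 73 60
top rod [0.4579 0.2051 0.0198] [0.5089 0.2165 0.0141] 12.6 85 52
top rod [ 0.4389 -0.04    0.0202] [ 0.4871 -0.0206  0.0146] 21.9 82 53
top rod [0.4317 0.0749 0.0203] [0.4794 0.0932 0.014 ] 21.0 82 53
top ball [ 0.5801 -0.077   0.1317]
side rod [ 0.5829 -0.0161  0.1058] [0.5276 0.0057 0.0133] 158.5 131 98
side rod [ 0.4384 -0.0362  0.0162] [ 0.4695 -0.0308  0.0108] 9.8 156 146
side rod [0.4315 0.0791 0.0173] [0.465  0.0904 0.0117] 18.7 163 145
side rod [0.4577 0.2091 0.0173] [0.4936 0.2166 0.0117] 11.9 196 163
side ball [ 0.5792 -0.0726  0.1284]
```

View pics/bside.png

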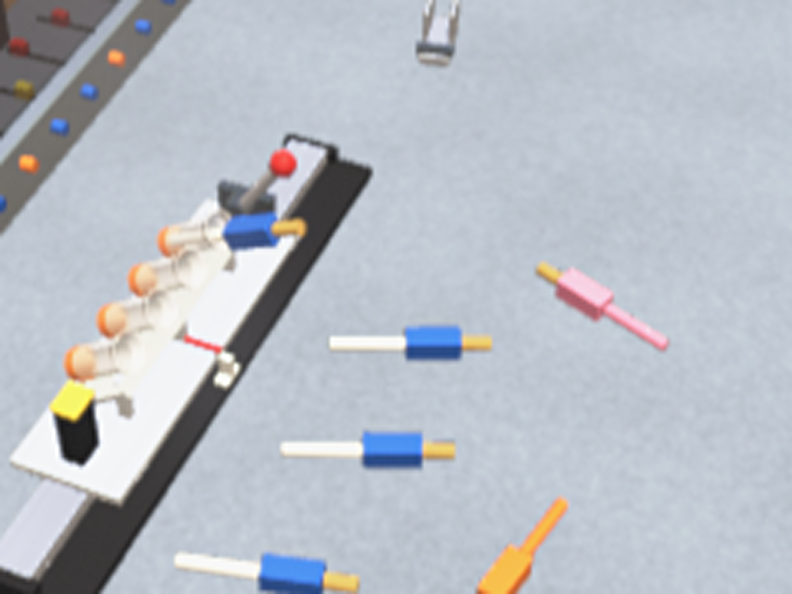

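Rod 1 stands in tube 1, its sleeve at (250,232) just clear of the mouth, and the pointer is still at the mark. Next is the rod at (.4387,-.038), for tube 2.

```bash
sed -i 's/g=np.array(\[x,y,.003\])/g=np.array([x,y,.005])/' pl.py; python3 pl.py .4387 -.0381 21.9 2
```

```text
turn 3 x [ 0.01 -0.   -8.05] g 4
shift 6 x [-0.31 -2.7   2.7 ] total [ -1.89 -16.19  16.18] g 4
shift 3 x [ 0.   -0.    3.33] total [ 0. -0. 10.] g 4
shift 4 x [-0.    0.   -4.25] total [ -0.   0. -17.] g 1.5
turn 5 x [ 1.47 -6.9   4.66] g 1.5
shift 2 x [ 1.31 -3.55 -1.08] total [ 2.63 -7.1  -2.15] g 1.5
shift 2 x [ 2.75 -0.   -0.  ] total [ 5.5 -0.  -0. ] g 1.5
shift 2 x [3.75 0.   0.  ] total [7.5 0.  0. ] g 1.5
[0.4752 0.0315 0.1776] [0.5202 0.0298 0.146 ] [0.5816 0.0275 0.103 ]
```

Request:
apply_moves(motion=[[0,0,-8.05,0,0,0,4],[0,0,-8.05,0,0,0,4],[0,0,-8.05,0,0,0,4],[0,0,0,-0.47,-4.05,4.05,4],[0,0,0,-0.47,-4.05,4.05,4],[0,0,0,-0.47,-4.05,4.05,4],[0,0,0,-0.47,-4.05,4.05,4],[0,0,0,0,0,3.5,4],[0,0,0,0,0,3.5,4],[0,0,0,0,0,0,4]])

```text
t: 23.98
eef_pos: [0.4378, -0.0346, 0.0331]
tcp_rot: [-3.139, 0.004, 0.386]
contact_force: [0.7, 0.1, 1.0]
grip_width: 0.04
grip_force: 0.0
```

```bash
cat > gr.py <<'E'
from h import *
import sys
x,y,yaw=map(float,sys.argv[1:4])
plan([((x,y,.005),(np.pi,0,np.radians(yaw)),4)],step=.02)
n="side";im,d=read_camera(n)
for r in rods(n,im,d):print(n,"rod",*r)
E
python3 gr.py .4387 -.0381 21.9
```

```text
turn 1 x [-0.16  0.21  0.21] g 4
shift 2 x [-0.02  0.18  1.41] total [-0.05  0.36  2.81] g 4
side rod [ 0.5825 -0.0157  0.1063] [0.53   0.006  0.0135] 157.5 130 116
side rod [ 0.4407 -0.0332  0.0148] [ 0.4739 -0.024   0.0112] 15.5 82 145
side rod [0.4314 0.0791 0.0171] [0.469  0.0886 0.0116] 14.2 162 142
side rod [0.4578 0.2093 0.0175] [0.4949 0.2157 0.0118] 9.8 197 163
```

Request:
apply_moves(motion=[[0,0.2,0.2,0,0.18,1.4,4],[0,0,0,0,0.18,1.4,4],[0,0,0,0,0,0,4],[0,0,0,0,0,0,1.5],[0,0,0,0,0,0,1.5],[0,0,0,0,0,0,1.5],[0,0,0,0,0,0,1.5]])

```text
t: 24.9
eef_pos: [0.4407, -0.0386, 0.007]
tcp_rot: [3.142, -0.004, 0.382]
contact_force: [-0.1, -0.3, 6.0]
grip_width: 0.0189
grip_force: 40.2
```

Request:
apply_moves(motion=[[0,0,0,0,0,-2.0,1.5],[0,0,0,0,0,-3.0,1.5],[0,0,0,0,0,-4.0,1.5],[0,0,0,0,0,-4.0,1.5],[0,0,0,0,0,-4.0,1.5],[1.47,-6.9,4.66,0,0,0,1.5],[1.47,-6.9,4.66,0,0,0,1.5],[1.47,-6.9,4.66,0,0,0,1.5],[1.47,-6.9,4.66,0,0,0,1.5],[1.47,-6.9,4.66,0,0,0,1.5],[0,0,0,0,0,0,1.5]])

```text
t: 26.28
eef_pos: [0.44, -0.0389, 0.1754]
tcp_rot: [-3.139, 0.61, -0.036]
contact_force: [-1.0, 0.1, -0.5]
grip_width: 0.0191
grip_force: 39.4
```

```bash
python3 pt.py 2
```

```text
shift 2 x [ 1.27 -3.59 -1.02] total [ 2.54 -7.17 -2.04] g 1.5
shift 2 x [ 2.75 -0.   -0.  ] total [ 5.5 -0.  -0. ] g 1.5
shift 2 x [3.75 0.   0.  ] total [7.5 0.  0. ] g 1.5
```

Request:
apply_moves(motion=[[0,0,0,1.27,-3.59,-1.02,1.5],[0,0,0,1.27,-3.59,-1.02,1.5],[0,0,0,2.75,0,0,1.5],[0,0,0,2.75,0,0,1.5],[0,0,0,0,0,0,1.5]])

```text
t: 26.9
eef_pos: [0.5203, 0.0301, 0.1466]
tcp_rot: [-3.138, 0.607, -0.034]
contact_force: [-0.8, 1.3, -0.1]
grip_width: 0.019
grip_force: 39.5
```

```bash
python3 lk.py - 2 .075
```

```text
err in tool cm [-0.03 -0.03 -0.05] [-3.138  0.607 -0.034] [-0.8  1.3 -0.1] 0.019
top expected tip px [282.5 187.6] sleeve [281.3 207.6]
top rod [0.4581 0.2051 0.02  ] [0.5086 0.2163 0.0147] 12.6 84 53
side expected tip px [235.3 209.8] sleeve [259.9 203.1]
 white mean [ 5.18 -0.22  0.04] max along 7.88 66
side rod [0.5125 0.0286 0.1568] [0.5089 0.0744 0.0139] 94.5 69 171
side rod [ 0.585  -0.0118  0.0987] [0.5648 0.0372 0.0155] 112.4 35 59
side rod [0.431  0.0789 0.0171] [0.4661 0.088  0.0118] 14.6 158 138
side rod [0.4577 0.2093 0.0175] [0.4954 0.2178 0.012 ] 12.7 196 167
```

Request:
apply_moves(motion=[[0,0,0,1.2,0,0,1.5],[0,0,0,1.2,0,0,1.5],[0,0,0,1.0,0,0,1.5],[0,0,0,0,0,0,1.5]])

```text
t: 27.5
eef_pos: [0.5485, 0.0289, 0.1274]
tcp_rot: [-3.139, 0.608, -0.037]
contact_force: [1.1, -0.5, 0.1]
grip_width: 0.0187
grip_force: 39.6
```

Request:
apply_moves(motion=[[0,0,0,1.2,0,0,1.5],[0,0,0,1.0,0,0,1.5],[0,0,0,1.0,0,0,1.5],[0,0,0,0.8,0,0,1.5],[0,0,0,0,0,0,1.5]])

```text
t: 28.12
eef_pos: [0.582, 0.0276, 0.105]
tcp_rot: [-3.14, 0.606, -0.037]
contact_force: [6.9, -2.2, 2.2]
grip_width: 0.0187
grip_force: 40.3
```

Request:
apply_moves(motion=[[0,0,0,0.3,0,0,1.5],[0,0,0,0,0,0,1.5]])

```text
t: 28.38
eef_pos: [0.584, 0.0275, 0.1038]
tcp_rot: [-3.14, 0.607, -0.037]
contact_force: [3.3, -1.5, 5.1]
grip_width: 0.0188
grip_force: 40.3
```

Request:
apply_moves(motion=[[0,0,0,0.2,0,0,1.5],[0,0,0,0,0,0,1.5]])

```text
t: 28.62
eef_pos: [0.5856, 0.0275, 0.1028]
tcp_rot: [-3.14, 0.607, -0.037]
contact_force: [1.9, -1.5, 6.6]
grip_width: 0.0186
grip_force: 40.3
```

Request:
apply_moves(motion=[[0,0,0,0.2,0,-0.05,1.5],[0,0,0,0,0,0,1.5]])

```text
t: 28.88
eef_pos: [0.5873, 0.0274, 0.1018]
tcp_rot: [-3.14, 0.608, -0.037]
contact_force: [2.2, -1.6, 5.1]
grip_width: 0.0185
grip_force: 40.2
```

Request:
apply_moves(motion=[[0,0,0,0.15,0,-0.05,1.5],[0,0,0,0,0,0,1.5]])

```text
t: 29.12
eef_pos: [0.5883, 0.0275, 0.1015]
tcp_rot: [-3.14, 0.609, -0.037]
contact_force: [-3.6, -1.8, 7.0]
grip_width: 0.0192
grip_force: 40.0
```

Request:
apply_moves(motion=[[0,0,0,0.15,0,0,1.5],[0,0,0,0,0,0,1.5]])

```text
t: 29.38
eef_pos: [0.5885, 0.0275, 0.1015]
tcp_rot: [-3.14, 0.613, -0.037]
contact_force: [-16.1, -2.1, 16.4]
grip_width: 0.019
grip_force: 40.0
```

Home: a firm axial stop, about 9 mm past the nominal point, as the image predicted. Release and retract.

Request:
apply_moves(motion=[[0,0,0,-0.15,0,0,1.5],[0,0,0,0,0,0,3.5],[0,0,0,0,0,0,3.5],[0,0,0,0,0,0,3.5],[0,0,0,0,0,-1.5,3.5],[0,0,0,0,0,-3.0,3.5],[0,0,0,0,0,-4.0,3.5]])

```text
t: 30.25
eef_pos: [0.6371, 0.0256, 0.1713]
tcp_rot: [-3.139, 0.61, -0.037]
contact_force: [0.5, -0.0, 0.4]
grip_width: 0.0351
grip_force: 0.0
```

Request:
apply_moves(motion=[[0,8.75,0,-3.0,0,-3.0,4],[0,8.75,0,-3.0,0,-3.0,4],[0,8.75,0,-3.0,4.0,0,4],[0,8.75,0,-3.0,4.0,0,4],[0,0,0,-3.0,4.0,0,4],[0,0,0,0,4.0,0,4]])

```text
t: 31.0
eef_pos: [0.5199, -0.1312, 0.2671]
tcp_rot: [-3.14, -0.004, -0.038]
contact_force: [0.7, 1.2, 0.7]
grip_width: 0.04
grip_force: 0.0
```

```bash
python3 look.py; python3 pl.py .4316 .0770 21.1 3
```

```text
31.0 [ 0.5199 -0.1312  0.2671] [-3.1402 -0.0042 -0.0379] [0.7 1.2 0.7]
top rod [0.5844 0.0221 0.1088] [0.5936 0.0349 0.0224] 54.0 74 24
top rod [ 0.584  -0.0195  0.1086] [0.5984 0.0207 0.0224] 70.3 71 24
top rod [0.4579 0.2051 0.02  ] [0.5088 0.2165 0.0145] 12.6 85 52
top rod [0.4315 0.0747 0.0205] [0.4798 0.0934 0.014 ] 21.2 81 54
top ball [ 0.5798 -0.0767  0.1321]
side rod [0.5829 0.0061 0.1062] [0.548  0.0354 0.0114] 139.9 264 50
side rod [0.4315 0.0792 0.0174] [0.4654 0.0875 0.0108] 13.9 163 158
side rod [0.4579 0.2092 0.0174] [0.4887 0.2127 0.0114] 6.6 197 168
side ball [ 0.5791 -0.0722  0.1289]
turn 3 x [-0.01 -0.07 -7.82] g 4
shift 7 x [-0.11 -3.26  2.3 ] total [ -0.76 -22.82  16.13] g 4
shift 3 x [ 0.   -0.    3.33] total [ 0. -0. 10.] g 4
shift 4 x [ 0.    0.   -4.25] total [  0.   0. -17.] g 1.5
turn 5 x [ 1.42 -6.9   4.51] g 1.5
shift 2 x [ 1.78 -0.21 -1.4 ] total [ 3.57 -0.42 -2.81] g 1.5
shift 2 x [2.75 0.   0.  ] total [5.5 0.  0. ] g 1.5
shift 2 x [ 3.75  0.   -0.  ] total [ 7.5  0.  -0. ] g 1.5
[0.4771 0.0795 0.1776] [0.5221 0.0778 0.146 ] [0.5835 0.0755 0.103 ]
```

Request:
apply_moves(motion=[[0,0,-7.82,-1.0,0,0,4],[0,0,-7.82,-1.0,0,0,4],[0,0,-7.82,-1.0,0,0,4],[0,0,0,0.3,-4.5,3.2,4],[0,0,0,0.3,-4.5,3.2,4],[0,0,0,0.3,-4.5,3.2,4],[0,0,0,0.3,-4.5,3.2,4],[0,0,0,0.3,-4.5,3.2,4],[0,0,0,0,0,3.5,4],[0,0,0,0,0,3.5,4],[0,0,0,0,0,0,4]])

```text
t: 32.48
eef_pos: [0.4234, 0.0825, 0.0345]
tcp_rot: [-3.14, 0.001, 0.372]
contact_force: [0.2, -0.3, 1.3]
grip_width: 0.04
grip_force: 0.0
```

```bash
python3 gr.py .4316 .0768 21.1
```

```text
shift 2 x [0.28 0.41 1.48] total [0.56 0.83 2.95] g 4
side rod [0.5828 0.0058 0.1062] [0.5554 0.0275 0.013 ] 141.5 264 52
side rod [0.4413 0.0864 0.022 ] [0.4719 0.0962 0.0114] 17.8 77 126
side rod [0.4577 0.2093 0.0174] [0.4921 0.2141 0.0118] 7.9 197 166
```

Request:
apply_moves(motion=[[0,0,0,0.5,0.83,0,4],[0,0,0,0,0,1.5,4],[0,0,0,0,0,1.4,4],[0,0,0,0,0,0,4],[0,0,0,0,0,0,1.5],[0,0,0,0,0,0,1.5],[0,0,0,0,0,0,1.5],[0,0,0,0,0,0,1.5]])

```text
t: 33.52
eef_pos: [0.4326, 0.0764, 0.0073]
tcp_rot: [-3.141, -0.003, 0.372]
contact_force: [-0.4, -0.7, 3.9]
grip_width: 0.0189
grip_force: 40.1
```

Request:
apply_moves(motion=[[0,0,0,0,0,-2.0,1.5],[0,0,0,0,0,-3.0,1.5],[0,0,0,0,0,-4.0,1.5],[0,0,0,0,0,-4.0,1.5],[0,0,0,0,0,-4.0,1.5],[1.42,-6.9,4.51,0,0,0,1.5],[1.42,-6.9,4.51,0,0,0,1.5],[1.42,-6.9,4.51,0,0,0,1.5],[1.42,-6.9,4.51,0,0,0,1.5],[1.42,-6.9,4.51,0,0,0,1.5],[0,0,0,0,0,0,1.5]])

```text
t: 34.9
eef_pos: [0.4322, 0.0758, 0.1758]
tcp_rot: [-3.14, 0.61, -0.034]
contact_force: [0.8, 0.6, -1.6]
grip_width: 0.0189
grip_force: 39.6
```

```bash
python3 pt.py 3
```

```text
shift 2 x [ 1.78 -0.27 -1.35] total [ 3.56 -0.54 -2.71] g 1.5
shift 2 x [2.75 0.   0.  ] total [5.5 0.  0. ] g 1.5
shift 2 x [ 3.75  0.   -0.  ] total [ 7.5  0.  -0. ] g 1.5
```

Request:
apply_moves(motion=[[0,0,0,1.78,-0.27,-1.35,1.5],[0,0,0,1.78,-0.27,-1.35,1.5],[0,0,0,2.75,0,0,1.5],[0,0,0,2.75,0,0,1.5],[0,0,0,0,0,0,1.5]])

```text
t: 35.52
eef_pos: [0.522, 0.0784, 0.1465]
tcp_rot: [-3.139, 0.607, -0.032]
contact_force: [0.6, -0.1, -0.8]
grip_width: 0.0187
grip_force: 39.6
```

```bash
python3 lk.py i3 3 .075
```

```text
err in tool cm [-0.03 -0.06 -0.04] [-3.139  0.607 -0.032] [ 0.6 -0.1 -0.8] 0.0187
top expected tip px [266.1 186.8] sleeve [264.3 206.7]
top rod [ 0.5839 -0.0195  0.1082] [ 0.6274 -0.0701  0.0251] -49.3 73 10
top rod [0.4579 0.2052 0.0194] [0.5086 0.2164 0.0145] 12.4 85 53
side expected tip px [226.2 222.6] sleeve [251.2 216.2]
 white mean [ 5.31 -0.23  0.05] max along 7.85 67
side rod [0.5129 0.0813 0.1608] [0.5337 0.072  0.0121] -24.1 70 82
side rod [0.4578 0.2091 0.0171] [0.4884 0.2119 0.0118] 5.2 197 164
```

View pics/i3.png

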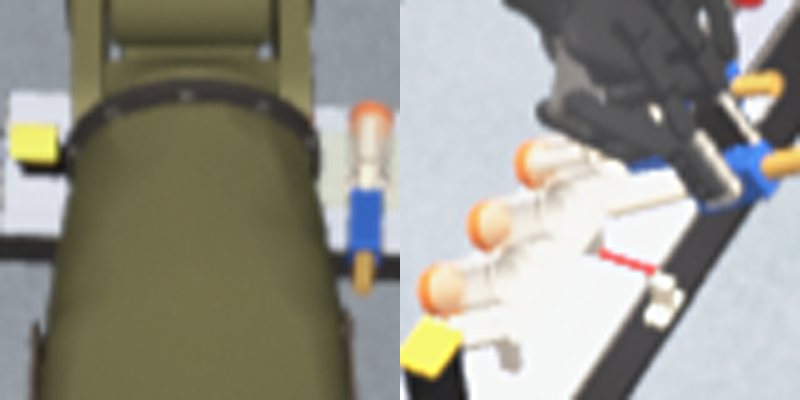

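Right tile: the white tip at (610,210) points at the mouth of tube 3, and the pointer is still at the mark. Insert.

Request:
apply_moves(motion=[[0,0,0,1.2,0,0,1.5],[0,0,0,1.2,0,0,1.5],[0,0,0,1.0,0,0,1.5],[0,0,0,0,0,0,1.5]])

```text
t: 36.12
eef_pos: [0.5504, 0.0772, 0.1274]
tcp_rot: [-3.14, 0.608, -0.034]
contact_force: [3.0, -1.0, 0.3]
grip_width: 0.0188
grip_force: 40.0
```

Request:
apply_moves(motion=[[0,0,0,1.2,0,0,1.5],[0,0,0,1.0,0,0,1.5],[0,0,0,1.0,0,0,1.5],[0,0,0,0.8,0,0,1.5],[0,0,0,0.3,0,0,1.5],[0,0,0,0,0,0,1.5]])

```text
t: 36.88
eef_pos: [0.5857, 0.0758, 0.1041]
tcp_rot: [-3.14, 0.606, -0.034]
contact_force: [2.8, -4.2, 4.8]
grip_width: 0.0189
grip_force: 40.8
```

Request:
apply_moves(motion=[[0,0,0,0.25,0,0,1.5],[0,0,0,0,0,0,1.5]])

```text
t: 37.12
eef_pos: [0.5877, 0.0757, 0.1029]
tcp_rot: [-3.14, 0.607, -0.034]
contact_force: [2.1, -3.8, 7.6]
grip_width: 0.0188
grip_force: 40.8
```

Request:
apply_moves(motion=[[0,0,0,0.2,0,0,1.5],[0,0,0,0,0,0,1.5]])

```text
t: 37.38
eef_pos: [0.5892, 0.0756, 0.1018]
tcp_rot: [-3.14, 0.607, -0.034]
contact_force: [1.2, -3.8, 7.8]
grip_width: 0.0192
grip_force: 40.8
```

Request:
apply_moves(motion=[[0,0,0,0.15,0.05,-0.05,1.5],[0,0,0,0,0,0,1.5]])

```text
t: 37.62
eef_pos: [0.5903, 0.0754, 0.1014]
tcp_rot: [-3.14, 0.608, -0.034]
contact_force: [-2.1, -1.2, 8.4]
grip_width: 0.019
grip_force: 40.6
```

Request:
apply_moves(motion=[[0,0,0,0.15,0.05,0,1.5],[0,0,0,0,0,0,1.5]])

```text
t: 37.88
eef_pos: [0.5904, 0.0753, 0.1014]
tcp_rot: [-3.139, 0.612, -0.033]
contact_force: [-16.7, -0.6, 17.1]
grip_width: 0.0186
grip_force: 40.5
```

Home. Release and retract, then head for the last rod.

Request:
apply_moves(motion=[[0,0,0,-0.15,0,0,1.5],[0,0,0,0,0,0,3.5],[0,0,0,0,0,0,3.5],[0,0,0,0,0,0,3.5],[0,0,0,0,0,-1.5,3.5],[0,0,0,0,0,-3.0,3.5],[0,0,0,0,0,-4.0,3.5]])

```text
t: 38.75
eef_pos: [0.6389, 0.0733, 0.1705]
tcp_rot: [-3.14, 0.61, -0.034]
contact_force: [-0.1, 0.4, 0.0]
grip_width: 0.035
grip_force: 0.0
```

Request:
apply_moves(motion=[[0,8.75,0,-3.0,0,-3.0,4],[0,8.75,0,-3.0,0,-3.0,4],[0,8.75,0,-3.0,-4.0,0,4],[0,8.75,0,-3.0,-4.0,0,4],[0,0,0,-3.0,-4.0,0,4],[0,0,0,0,-4.0,0,4],[0,0,0,0,0,0,4]])

```text
t: 39.62
eef_pos: [0.5342, 0.239, 0.2657]
tcp_rot: [-3.14, -0.003, -0.032]
contact_force: [0.0, -1.1, 0.2]
grip_width: 0.0401
grip_force: 0.0
```

```bash
sed -i 's/4:.0695/4:.0675/' h.py; python3 look.py c; python3 pl.py .4578 .2071 12.5 4
```

```text
39.625 [0.5342 0.239  0.2657] [-3.1396e+00 -2.9000e-03 -3.1700e-02] [ 0.  -1.1  0.2]
top rod [0.5874 0.0751 0.1079] [0.5859 0.0788 0.0202] 112.2 67 15
top rod [0.5841 0.0221 0.109 ] [0.5906 0.0345 0.021 ] 62.5 73 22
top rod [ 0.5837 -0.0195  0.1086] [ 0.601  -0.0108  0.0204] 26.8 75 25
top ball [ 0.5802 -0.077   0.1313]
side rod [0.583  0.0057 0.106 ] [0.5558 0.0343 0.0136] 133.6 264 45
side rod [0.5857 0.0811 0.1061] [0.5635 0.0641 0.0144] -142.5 129 35
side rod [0.4579 0.2092 0.0173] [0.4914 0.2123 0.0116] 5.2 196 168
side ball [ 0.5791 -0.0723  0.1287]
turn 2 x [-0.03 -0.08 -7.23] g 4
shift 5 x [-1.63  0.25  3.21] total [-8.16  1.23 16.05] g 4
shift 3 x [ 0.   -0.    3.33] total [ 0. -0. 10.] g 4
shift 4 x [-0.    0.   -4.25] total [ -0.   0. -17.] g 1.5
turn 5 x [ 0.9  -6.96  2.84] g 1.5
shift 2 x [ 0.91  4.04 -0.8 ] total [ 1.83  8.08 -1.59] g 1.5
shift 2 x [ 2.75 -0.   -0.  ] total [ 5.5 -0.  -0. ] g 1.5
shift 2 x [3.75 0.   0.  ] total [7.5 0.  0. ] g 1.5
[0.4788 0.1255 0.1776] [0.5238 0.1238 0.146 ] [0.5852 0.1214 0.103 ]
```

View pics/cside.png

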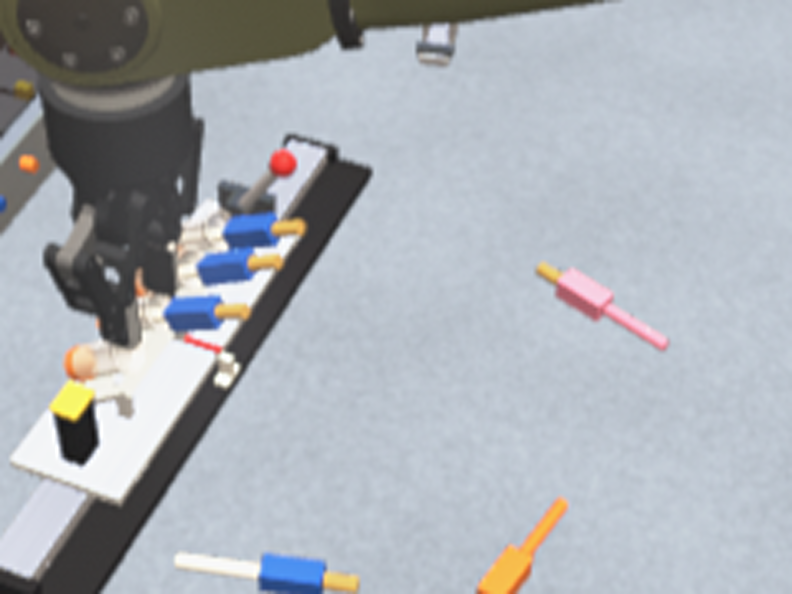

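Three rods stand in tubes 1–3, with sleeves at (250,232), (226,266) and (195,314). The pointer is on the mark and the last rod is at (292,575).

Request:
apply_moves(motion=[[0,0,-7.23,0,0,0,4],[0,0,-7.23,0,0,0,4],[0,0,0,-2.04,0.31,4.0,4],[0,0,0,-2.04,0.31,4.0,4],[0,0,0,-2.04,0.31,4.0,4],[0,0,0,-2.04,0.31,4.0,4],[0,0,0,0,0,3.5,4],[0,0,0,0,0,3.5,4],[0,0,0,0,0,0,4]])

```text
t: 40.85
eef_pos: [0.4575, 0.2062, 0.0337]
tcp_rot: [-3.141, 0.001, 0.216]
contact_force: [-0.0, -0.0, 0.2]
grip_width: 0.0402
grip_force: 0.0
```

```bash
python3 gr.py .4578 .2071 12.5
```

```text
shift 2 x [ 0.02 -0.04  1.44] total [ 0.05 -0.09  2.87] g 4
side rod [0.594  0.0293 0.1015] [nan nan nan] nan 58 2
side rod [0.5859 0.0812 0.106 ] [0.5648 0.1503 0.012 ] 107.0 126 11
side rod [0.4427 0.2071 0.0196] [0.4906 0.2143 0.0114] 8.6 57 162
```

Request:
apply_moves(motion=[[0,0,0,0,-0.04,1.4,4],[0,0,0,0,-0.04,1.4,4],[0,0,0,0,0,0,4],[0,0,0,0,0,0,1.5],[0,0,0,0,0,0,1.5],[0,0,0,0,0,0,1.5],[0,0,0,0,0,0,1.5]])

```text
t: 41.78
eef_pos: [0.4587, 0.2084, 0.0079]
tcp_rot: [-3.141, -0.004, 0.218]
contact_force: [-1.6, 0.3, 7.3]
grip_width: 0.0188
grip_force: 40.4
```

Request:
apply_moves(motion=[[0,0,0,0,0,-2.0,1.5],[0,0,0,0,0,-3.0,1.5],[0,0,0,0,0,-4.0,1.5],[0,0,0,0,0,-4.0,1.5],[0,0,0,0,0,-4.0,1.5],[0.9,-6.96,2.84,0,0,0,1.5],[0.9,-6.96,2.84,0,0,0,1.5],[0.9,-6.96,2.84,0,0,0,1.5],[0.9,-6.96,2.84,0,0,0,1.5],[0.9,-6.96,2.84,0,0,0,1.5],[0,0,0,0,0,0,1.5]])

```text
t: 43.15
eef_pos: [0.4582, 0.2076, 0.176]
tcp_rot: [-3.14, 0.61, -0.038]
contact_force: [-0.3, -0.4, -1.1]
grip_width: 0.0185
grip_force: 39.6
```

```bash
python3 pt.py 4
```

```text
shift 2 x [ 0.93  4.06 -0.75] total [ 1.86  8.13 -1.49] g 1.5
shift 2 x [ 2.75 -0.   -0.  ] total [ 5.5 -0.  -0. ] g 1.5
shift 2 x [3.75 0.   0.  ] total [7.5 0.  0. ] g 1.5
```

Request:
apply_moves(motion=[[0,0,0,0.93,4.02,-0.75,1.5],[0,0,0,0.93,4.02,-0.75,1.5],[0,0,0,2.75,0,0,1.5],[0,0,0,2.75,0,0,1.5],[0,0,0,0,0,0,1.5]])

```text
t: 43.78
eef_pos: [0.5239, 0.125, 0.1466]
tcp_rot: [-3.139, 0.607, -0.036]
contact_force: [-0.2, 1.3, -0.6]
grip_width: 0.0187
grip_force: 39.7
```

```bash
python3 lk.py i4 4 .075
```

```text
err in tool cm [-0.03 -0.13 -0.05] [-3.139  0.607 -0.036] [-0.2  1.3 -0.6] 0.0187
top expected tip px [250.5 185.9] sleeve [247.9 205.9]
top rod [0.5843 0.0221 0.109 ] [ 0.5931 -0.0167  0.0275] -77.2 72 6
top rod [ 0.5838 -0.0195  0.1086] [ 0.617  -0.0594  0.0274] -50.3 73 14
side expected tip px [217.  235.4] sleeve [242.2 229.5]
 white mean [ 5.34 -0.26  0.11] max along 8.07 68
side rod [ 0.5739 -0.0059  0.1115] [0.5584 0.0375 0.0139] 109.6 109 58
side rod [0.5162 0.1243 0.1564] [0.5368 0.1026 0.0123] -46.4 74 87
```

View pics/i4.png

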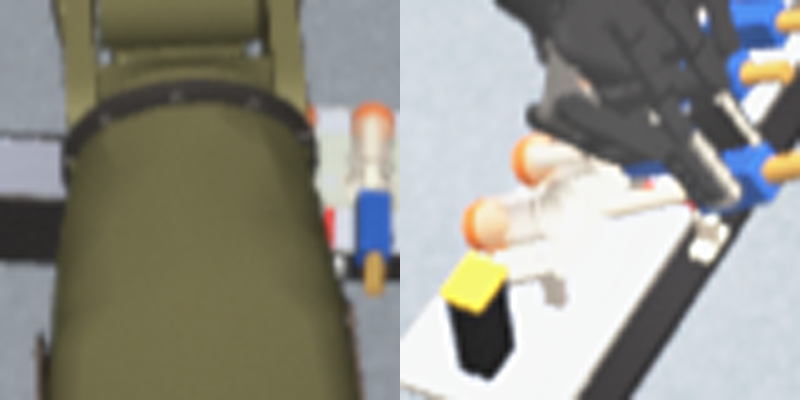

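The tip at (605,210) in the right tile points at the mouth of tube 4. Expected stop is about 8.2 cm of travel.

Request:
apply_moves(motion=[[0,0,0,1.2,0.05,0,1.5],[0,0,0,1.2,0,0,1.5],[0,0,0,1.0,0,0,1.5],[0,0,0,0,0,0,1.5]])

```text
t: 44.38
eef_pos: [0.5523, 0.1235, 0.1275]
tcp_rot: [-3.139, 0.607, -0.037]
contact_force: [4.0, -0.6, 1.1]
grip_width: 0.0187
grip_force: 40.0
```

Request:
apply_moves(motion=[[0,0,0,1.2,0,0,1.5],[0,0,0,1.0,0,0,1.5],[0,0,0,1.0,0,0,1.5],[0,0,0,0.8,0,0,1.5],[0,0,0,0,0,0,1.5]])

```text
t: 45.0
eef_pos: [0.5855, 0.1223, 0.1053]
tcp_rot: [-3.139, 0.605, -0.037]
contact_force: [8.5, 0.2, 3.1]
grip_width: 0.0191
grip_force: 40.6
```

Request:
apply_moves(motion=[[0,0,0,0.25,0,0,1.5],[0,0,0,0,0,0,1.5]])

```text
t: 45.25
eef_pos: [0.5871, 0.1223, 0.1044]
tcp_rot: [-3.139, 0.606, -0.037]
contact_force: [4.1, 0.4, 5.9]
grip_width: 0.0186
grip_force: 40.6
```

Request:
apply_moves(motion=[[0,0,0,0.2,0,-0.05,1.5],[0,0,0,0,0,0,1.5]])

```text
t: 45.5
eef_pos: [0.5888, 0.1222, 0.1035]
tcp_rot: [-3.139, 0.607, -0.037]
contact_force: [2.7, -0.3, 4.9]
grip_width: 0.0193
grip_force: 40.5
```

Request:
apply_moves(motion=[[0,0,0,0.15,0,0,1.5],[0,0,0,0,0,0,1.5]])

```text
t: 45.75
eef_pos: [0.59, 0.1222, 0.1027]
tcp_rot: [-3.139, 0.607, -0.037]
contact_force: [1.9, 0.4, 5.0]
grip_width: 0.0188
grip_force: 40.5
```

Request:
apply_moves(motion=[[0,0,0,0.15,0,0,1.5],[0,0,0,0,0,0,1.5]])

```text
t: 46.0
eef_pos: [0.5911, 0.1222, 0.1021]
tcp_rot: [-3.139, 0.608, -0.037]
contact_force: [-1.3, 0.0, 7.0]
grip_width: 0.0188
grip_force: 40.5
```

Request:
apply_moves(motion=[[0,0,0,0.15,0,0,1.5],[0,0,0,0,0,0,1.5]])

```text
t: 46.25
eef_pos: [0.5913, 0.1223, 0.1021]
tcp_rot: [-3.139, 0.611, -0.036]
contact_force: [-12.7, -0.3, 15.5]
grip_width: 0.0189
grip_force: 40.6
```

Request:
apply_moves(motion=[[0,0,0,-0.15,0,0,1.5],[0,0,0,0,0,0,3.5],[0,0,0,0,0,0,3.5],[0,0,0,0,0,0,3.5],[0,0,0,0,0,-1.5,3.5],[0,0,0,0,0,-3.0,3.5],[0,0,0,0,0,-4.0,3.5]])

```text
t: 47.12
eef_pos: [0.6395, 0.1201, 0.1715]
tcp_rot: [-3.139, 0.61, -0.037]
contact_force: [0.6, 0.3, 1.0]
grip_width: 0.0354
grip_force: 0.0
```

Request:
apply_moves(motion=[[0,8.75,0,-3.0,0,-3.0,4],[0,8.75,0,-3.0,0,-3.0,4],[0,8.75,0,-5.0,2.0,0,4],[0,8.75,0,-5.0,4.0,0,4],[0,0,0,-3.0,5.0,0,4],[0,0,0,0,6.0,0,4],[0,0,0,0,6.0,0,4],[0,0,0,0,6.0,0,4],[0,0,0,0,6.0,0,4],[0,0,0,0,6.0,0,4],[0,0,0,0,6.0,0,4]])

```text
t: 48.5
eef_pos: [0.4924, -0.3361, 0.2744]
tcp_rot: [-3.138, 0.051, -0.039]
contact_force: [1.0, 0.4, 1.1]
grip_width: 0.0401
grip_force: 0.0
```

```bash
python3 - <<'E'
from h import *
s=observe();print(s["t"],s["eef_pos"].round(3),s["contact_force"].round(1))
Rz=Ro.from_euler("z",RY);tiles=[]
for n in("top","side"):
    im,d=read_camera(n);P=cloud(n,im,d)
    L=Rz.inv().apply((P-np.array([O[0],O[1],0])).reshape(-1,3)).reshape(P.shape)
    b=(cmask(im,"blue")>0)&(L[...,2]>.07)&(abs(L[...,0])<.1);br=(cmask(im,"brass")>0)&(L[...,2]>.1)&(L[...,0]<-.04)&(L[...,0]>-.15)
    for i,y in TY.items():
        k=abs(L[...,1]-y-.002)<.02
        print(n,i,"sleeve",L[b&k].mean(0).round(4),(b&k).sum(),"brass",L[br&k].mean(0).round(4),(br&k).sum(),"brass end x",np.sort(L[br&k][:,0])[:2].round(4))
    f=im.astype(float);r=np.clip(f[...,2]-1.25*np.maximum(f[...,0],f[...,1])-8,0,None)*(abs(L[...,1])<.02)*(L[...,0]<-.015)*(L[...,0]>-.06)*(L[...,2]<.045)*(abs(f[...,0]-f[...,1])<40)
    v,u=np.nonzero(r>0);w=r[v,u];p=onplane(n,(w*u).sum()/w.sum(),(w*v).sum()/w.sum(),.037);print(" ptr rail y",Rz.inv().apply(p-np.array([O[0],O[1],0])).round(4))
    for Q,st,ce in comps(n,im,d,"white",(.562,.578,.03,.08,.005,.036),8):print(" mark",Rz.inv().apply(Q.mean(0)-np.array([O[0],O[1],0])).round(4))
    for Q,st,ce in comps(n,im,d,"red",(.5,.75,-.35,.4,.1,.2)):print(" ball",Rz.inv().apply(Q.mean(0)-np.array([O[0],O[1],0])).round(4))
    for q in("mic_clip","collar","spacer"):
        for rr in regions_of(n,q)[:1]:
            m=rr["region"];print(" ",q,np.median(P[m],0).round(3))
    y,x=(140,220) if n=="top" else (150,165);tiles.append(cv2.resize(im[y:y+100,x:x+133],(399,300),interpolation=cv2.INTER_CUBIC))
cv2.imwrite("pics/fin.png",np.hstack(tiles))
E
```

```text
48.5 [ 0.492 -0.336  0.274] [1.  0.4 1.1]
top 1 sleeve [-0.0403 -0.0736  0.1084] 73 brass [-0.0728 -0.0745  0.1177] 28 brass end x [-0.0844 -0.0837]
top 2 sleeve [-0.0412 -0.0318  0.1085] 74 brass [-0.0732 -0.0337  0.1196] 27 brass end x [-0.0842 -0.0836]
top 3 sleeve [-0.0406  0.0214  0.1084] 67 brass [-0.073   0.0218  0.1188] 29 brass end x [-0.0837 -0.0835]
top 4 sleeve [-0.0415  0.0679  0.1088] 71 brass [-0.073   0.0684  0.118 ] 27 brass end x [-0.0836 -0.0824]
 ptr rail y [-0.0314 -0.0034  0.037 ]
 mark [-0.0524 -0.0012  0.0191]
 ball [-0.0417 -0.131   0.1314]
  collar [0.645 0.417 0.027]
  spacer [0.482 0.38  0.044]
side 1 sleeve [-0.0412 -0.07    0.1058] 132 brass [-0.0739 -0.0724  0.1187] 40 brass end x [-0.0834 -0.0831]
side 2 sleeve [-0.0425 -0.0264  0.106 ] 131 brass [-0.0725 -0.0309  0.1171] 34 brass end x [-0.0831 -0.0826]
side 3 sleeve [-0.0422  0.0272  0.1059] 128 brass [-0.0737  0.0243  0.1178] 34 brass end x [-0.084  -0.0834]
side 4 sleeve [-0.0418  0.0741  0.1061] 136 brass [-0.0737  0.0702  0.1175] 42 brass end x [-0.084  -0.0834]
 ptr rail y [-0.025  -0.0048  0.037 ]
 mark [-0.0531 -0.0005  0.0224]
 ball [-0.043  -0.1263  0.1288]
  mic_clip [ 0.57  -0.429  0.016]
  collar [0.646 0.415 0.029]
  spacer [0.483 0.389 0.043]
```

View pics/fin.png

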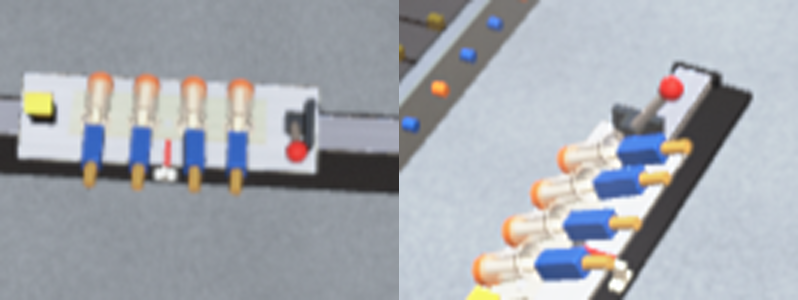

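In the final picture all four sleeves sit just clear of the mouths, with the brass ends level within 1 mm. The pointer at (168,150) lines up with the mark at (165,174) along the tilted rail axis, and the red ball is on the locked side at (297,151). The collar, spacer and mic clip show no movement. Handing in.

```bash
python3 -c "
from rig import *
print(close_job())"
```

```text
the job is handed in; nothing more can be done
None
```

The carriage is locked at the mark and all four rods are fully home in tubes 1–4; the mic clip, collar and spacer show no movement, and the job is handed in, though `close_job()` gave no verdict.

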